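# Pack the spotlight's accessory caddy

## Robot

A 7-joint arm with a two-finger parallel gripper is mounted at the origin on the work surface. World frame = base frame: x ahead of the robot, y to its left, z up, the work surface at z = 0. Lengths are in m, angles in degrees, forces in N, time in s.
With the tool pointing down it reaches from about 0.4 to 0.925 m from the base axis. Payload 4.1 kg.
Tool frame: the origin (TCP) lies midway between the tips of the shut fingers; the grasp point (between the pads) lies 19 mm behind it; z points along the fingers, y is the direction in which the jaws open and shut (so a half turn about z gives the same grasp; the last joint's range is limited). The gripper opens to 85 mm and grips with 20 to 120 N. Pads are 22 mm wide; open, the fingers measure 114 mm over their backs; the gripper's body (76 mm by 85 mm) begins 54 mm behind the grasp point. The pads swing forward as they close: fully open they stand 13 mm farther back than shut.
Start: joints at [62.911, 22.827, 2.584, 88.041, -1.071, 69.15, -2.905], TCP at [0.237, -0.605, 0.194] pointing down, gripper open.
Joint ranges: [-161.44, 161.44], [-28.35, 127.94], [-78.24, 83.42], [0, 140.83], [-78.03, 258.03], [13.02, 114.36], [-168.23, 168.23]. Speed limits (degrees/s): [147.25, 147.25, 180, 180, 180, 180, 180].

## Interface

Orientations are given as [roll, pitch, yaw] about the fixed x, y, z axes, in that order (R = Rz(yaw) Ry(pitch) Rx(roll)).
In Python, from plant import robot gives the robot as it stands. The module is installed in compiled form; this text tells all that it offers.
- The arm moves only by the tool send_rows, never from a script. Its argument "moves" is a list of rows, each an object of numbers: "dx", "dy", "dz": the shift along the tool's x, y, z in mm; "spin": the turn about the tool's z in rad. In form: [{"dx": .., "dy": .., "dz": .., "spin": ..}, ...]. A call has 1 to 8 rows; each row is the pose to reach, as a shift and turn from the pose measured when the call began, along the tool's axes at that moment; what a row does not reach only later rows make up. A row lasts 1/12 s, in which the tool goes at most 41.7 mm and 7.16 degrees, less where a joint would pass 70% of its speed; a pose out of reach is approached as far as the arm can. A call with a gripper value outside its range is refused whole. "gripper" is the opening, from 0 (shut) to 1 (fully open), set as the call begins (left out, the last holds). The fingers move at their own pace and stop on an object; "squeeze" is the grip in N (left out, the last holds). Time passes only in rows, so rows that repeat a pose let the fingers close. It gives the time, the measured TCP pose, the force and the opening at its end, in the units of the state.
- robot.observe(): the state, without advancing time (a new reading comes with each control period).
- robot.snapshot(name): name is "side" or "top" or "wrist"; returns (picture, depth): 400x640x3 uint8, blue, green, red; 400x640 float32, m along the optical axis (not along the pixel's ray), 0 where there is no reading.
- robot.camera_info(name): a dict with "vfov" (degrees; the focal length in pixels is half the picture's height over the tangent of half this angle, whatever the lens; pixels are square), "cx", "cy" (the principal point, pixels), "k1" (the pictures are not rectified: a ray, as slopes to the right and down, at radius r is drawn at 1 + k1 r^2 times it, then the intrinsics apply), "position" and "orientation" of the camera in the world. Camera axes: x right, y up, looking along -z (the intrinsics and any distortion apply to the point x, -y, -z); pixel columns grow to the right and rows downward; lengths in m; the calibration is good to about 2 mm. A picture is of the moment at which its call begins: read the wrist's pose just before it. camera_info takes no time and is no camera call; for the wrist camera it gives the pose at the moment of the call.
- robot.close_job(): hands the job in, once; it reports no verdict.
The state is a dict: "clock": time; "joints": joint angles; "dq": joint speeds; "tau": joint torques, N m; "tool_pos": TCP position; "ee_rot": TCP orientation; "wrist_force": force on the tool from outside, world axes, zero at the start; "moment": the same for the moment, N m; "gripper_width": finger opening in m.
Only numpy, scipy, OpenCV 4.12 (cv2) and the standard library are available. Lean on these libraries where they do the work, as an engineer would, in place of code of your own. Each camera call takes 0.05 s, during which the arm holds its last target. There are 200 camera calls.

## Task

Pack the spotlight's accessories into the caddy. Dust the inside of the olive lens hood with the long brush, three full strokes going right down to the bottom and back up to the mouth in between, put the brush back upright in its cup, and stand the hood in the caddy's round recess. Slide every pattern holder lying on the counter flat under the weighted roller arm, one on top of another, square plate first and fully home against the two back posts with the handle sticking out, so that the roller holds the pile down; leave the other things on the counter alone.

Things in the scene. Friction and masses are not known exactly. Their poses are not given: they have to be found in the camera images.
- caddy: fixed aluminium caddy. Origin on the counter under the nest's centre; x points into the nest, away from the robot; z up. Floor 6 mm thick, x -42 to 125, y -50 to 155 mm. Nest: channel open to -x and upwards; side guides x -39 to 36 mm, inner faces y = +-38, tops 42 mm up; two back posts (y = +-30) with faces at x = 34 mm stop the plates (centre then at x = 2 mm). Handles stick out in front over free counter.
- nest (a point): top of the caddy's floor (6 mm above the counter) at the nest's centre, under the roller; axes as the caddy's. Plates fully home lie with their centres here and 8, 16, 24 mm above.
- keeper (a joint): angle of the weighted arm (rad): 0 at rest, growing as the roller end is lifted, about 0.08 per holder in the pile, at most 1.2. Hinged on a cross axle 100 mm behind the roller, 43 mm above the counter; falls back by its own weight (about 3 N at the roller, no spring).
- roller: origin: centre of the brass roller that ends the arm: 40 mm diameter, 32 mm long across the nest, turning freely, on two 6 mm bars that lead back to the hinge. At rest its lowest point is 2 mm above the nest's floor. A level plate pushed against its front with 5 to 10 N lifts it and passes under.
- recess (a point): centre of the caddy's round recess for the hood, on the floor plate (6 mm above the counter), beside the nest (caddy x 35, y 105 mm). A black rim, inside diameter 84 mm, stands 8 mm above the floor plate around it.
- hood: olive plastic lens hood: a plain round tube open at both ends, standing on end on the counter; outside diameter 66 mm, wall 4 mm (bore 58 mm), 100 mm high, 150 g. Origin: centre of its lower end; z up to the mouth.
- brush: round dusting brush 190 mm long, 120 g, standing bristles down in its cup. Origin: centre of the flat bristle end; z up the handle. Bristle head 60 mm long, stiff core 34 mm diameter (soft tips to 48 mm give way), brass collar to 72 mm, then a round wooden handle 22 mm in diameter up to 190 mm. It can stand on its flat end.
- cup: dark steel cup for the brush, fixed to the counter, 55 mm high, mouth 72 mm outside and 64 mm inside, tapering a little downwards, bottom about 5 mm thick. Origin: centre of its underside on the counter.
- prism: clear glass bar prism 75 mm long, 35 mm square, lying right of and behind the caddy; a bystander, to be left alone. Origin: centre of its underside.
- thumb_nut: brass winged nut, 74 mm across the wings, 34 mm high, in the middle near the robot; a bystander, to be left alone. Origin: centre of its underside.
- lamp_bracket: bronze U bracket 100 mm wide, 76 mm high, at the left; a bystander, to be left alone. Origin: centre of its underside.
- gel_frame: flat round dark steel gel frame (open ring, 120 mm across, 6 mm thick) lying behind the caddy; not a pattern holder; a bystander, to be left alone. Origin: centre of its underside.
- tape_roll: grey roll 100 mm across, 24 mm high, at the far right; a bystander, to be left alone. Origin: centre of its underside.
- wrench: steel wrench lying at the left; a bystander, to be left alone. Origin: centre of its underside.
- contact_can: aluminium can 56 mm across, 140 mm high, at the right; a bystander, to be left alone. Origin: centre of its underside.
- holder0: one of up to four identical flat steel pattern holders (3 or 4 present), lying left of the middle, near the robot at the start. Square plate 64 x 64 mm, 8 mm thick, dark disc on its upper face; straight handle 24 mm wide, 90 mm long, 8 mm thick from the middle of one side; 150 g. Origin: centre of the plate's underside. Handle from x = -32 to -122 mm on the centre line; z up.
- holder1: one of up to four identical flat steel pattern holders (3 or 4 present), lying farther left at the start. Square plate 64 x 64 mm, 8 mm thick, dark disc on its upper face; straight handle 24 mm wide, 90 mm long, 8 mm thick from the middle of one side; 150 g. Origin: centre of the plate's underside. Handle from x = -32 to -122 mm on the centre line; z up.
- holder2: one of up to four identical flat steel pattern holders (3 or 4 present), lying right of the middle, near the robot at the start. Square plate 64 x 64 mm, 8 mm thick, dark disc on its upper face; straight handle 24 mm wide, 90 mm long, 8 mm thick from the middle of one side; 150 g. Origin: centre of the plate's underside. Handle from x = -32 to -122 mm on the centre line; z up.
- holder3: one of up to four identical flat steel pattern holders (3 or 4 present), lying farther right at the start. Square plate 64 x 64 mm, 8 mm thick, dark disc on its upper face; straight handle 24 mm wide, 90 mm long, 8 mm thick from the middle of one side; 150 g. Origin: centre of the plate's underside. Handle from x = -32 to -122 mm on the centre line; z up.
There are look-alikes about, which are no part of the job. Leave any pink or turquoise look-alike of the holder3 alone.

How it is judged:
By the outcome, as a careful person would: the job done as asked, in the order asked, and still so for the second after the job is handed in, with the robot touching nothing.
Of holder0, holder1, holder2, holder3 only 3 to 4 are there at a start; the rules pass over those that are not, and their reading is None.
At some moment in a run one of holder0, holder1, holder2, holder3 may be knocked a few centimetres aside while the robot is not near it.
It also fails if it takes over 208 s, if anything falls off the work surface, if the arm or the gripper's body presses on something with over 40 N, if the wrist force passes 120 N, or if a joint passes its speed limit or range.

## Working session

There is one attempt and no reset: what is moved stays moved. The work goes in short steps, Python scripts to look and compute and a tool call to move; the robot and the scene stay as the last step left them, time stands still between calls to the robot, and variables do not carry over. Pictures are saved under pics/ and viewed, on a budget of 14 in all, crops included, one or two more only if the job needs it, and the job is handed in when it is done.

Besides the shell and the picture viewer there is one more tool, called after "Call:" as name(argument=value, ...), one argument or row to a line, values as JSON. send_rows: Moves the arm, as the interface text tells. Its arguments: {"type":"object","properties":{"moves":{"type":"array"},"gripper":{"type":"number"},"squeeze":{"type":"number"}},"required":["moves"]}

```bash
mkdir -p pics
cat > h.py <<'E'
import numpy as np, cv2
from scipy.spatial.transform import Rotation as R
from plant import robot
def rot(o): return R.from_euler('xyz',o,degrees=True).as_matrix()
def K(i): return 200/np.tan(np.radians(i['vfov'])/2)
def ray(i,u,v):
    f=K(i); d=np.array([(u-i['cx'])/f,(v-i['cy'])/f]); s=d.copy()
    for _ in range(20): s=d/(1+i['k1']*(s@s))
    return rot(i['orientation'])@np.array([s[0],-s[1],-1.])
def onz(i,u,v,z):
    p=np.array(i['position']); d=ray(i,u,v); return p+d*(z-p[2])/d[2]
def pt(i,dep,u,v): return np.array(i['position'])+ray(i,u,v)*dep[int(v),int(u)]
def cloud(i,dep):
    f=K(i); v,u=np.mgrid[0:400,0:640]; a=(u-i['cx'])/f; b=(v-i['cy'])/f; x,y=a.copy(),b.copy()
    for _ in range(20):
        k=1+i['k1']*(x*x+y*y); x,y=a/k,b/k
    P=np.stack([x,-y,-np.ones_like(x)],-1)*dep[...,None]
    return P@rot(i['orientation']).T+np.array(i['position'])
def toworldpix(i,P):
    q=rot(i['orientation']).T@(np.array(P)-np.array(i['position'])); s=np.array([q[0],-q[1]])/-q[2]
    s=s*(1+i['k1']*(s@s)); return s*K(i)+[i['cx'],i['cy']]
def tool():
    s=robot.observe(); return np.array(s['tool_pos']),rot(s['ee_rot']),s
def shift(target):
    p,M,s=tool(); return np.round(M.T@(np.array(target)-p)*1000,1)
E
python3 - <<'E'
from h import *
for n in ['top','side']:
    i=robot.camera_info(n); im,d=robot.snapshot(n)
    cv2.imwrite(f'pics/{n}0.png',im); np.savez(f'{n}0.npz',im=im,d=d); print(n,i)
s=robot.observe(); print(s)
E
```

```text
top {'vfov': 51.56620664967025, 'cx': 323.1209311988863, 'cy': 197.03591983344438, 'k1': -0.03415234160249266, 'position': array([ 0.30421719, -0.02361543,  1.43614557]), 'orientation': array([  8.36432364,  -0.78538541, -90.25869704])}
side {'vfov': 51.14796176397068, 'cx': 319.19739154970006, 'cy': 205.0460168513641, 'k1': -0.08120794345022074, 'position': array([0.27151737, 0.70097658, 1.01230727]), 'orientation': array([  39.2859947 ,    0.8925691 , -163.52738931])}
{'clock': 0.1, 'joints': array([62.91302619, 22.86847051,  2.58136766, 88.10774093, -1.07169311,
       69.14863874, -2.90490308]), 'dq': array([-0.00079364, -0.11074239, -0.03976066, -0.27398916, -0.01082358,
        0.01287316,  0.05073204]), 'tau': array([ 3.71978604e-03, -4.76267803e+01,  1.37050252e+00, -2.54950815e+01,
        1.20360078e-02,  5.04252370e-03,  4.53856984e-06]), 'tool_pos': array([ 0.23710406, -0.60453146,  0.19295274]), 'ee_rot': array([-1.79899566e+02,  7.14877944e-03,  2.14200997e+01]), 'wrist_force': array([-0.27197123,  0.86301694,  0.02329444]), 'moment': array([ 0.02540007, -0.02208596, -0.00709097]), 'gripper_width': 0.0854308761415842}
```

View pics/top0.png

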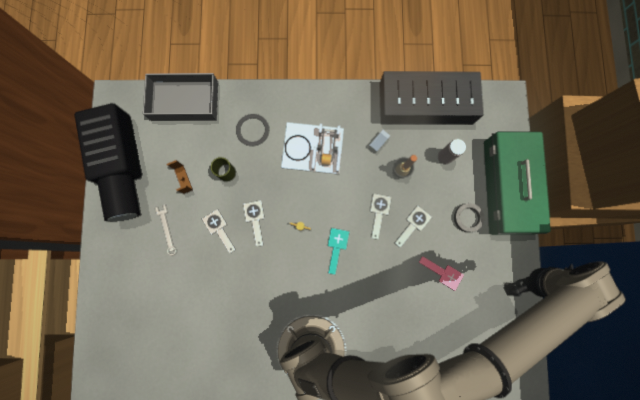

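View pics/side0.png

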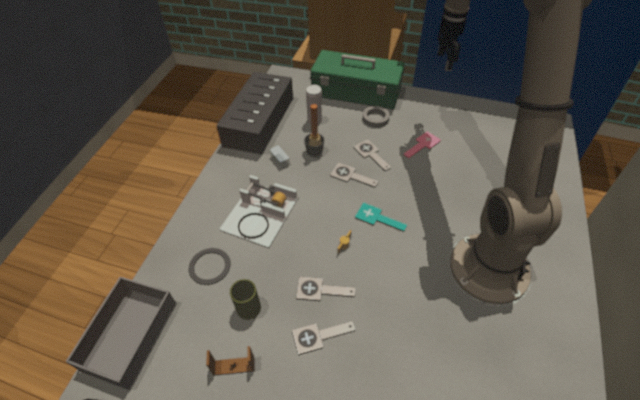

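Top view: caddy (312,147), hood (223,169), brush and cup (403,167). There are four white holders: h1 (214,218), h0 (253,210), h2 (380,202) and h3 (419,217). The turquoise (338,240) and pink (445,272) ones are look-alikes, so I leave them alone.

```bash
cat >> h.py <<'E'
def holders(im,i,dep=None,z=0.008,lo=150):
    """white blobs shaped as holders: plate centre, handle direction (plate->handle end) in world"""
    hsv=cv2.cvtColor(im,cv2.COLOR_BGR2HSV)
    m=((hsv[...,1]<60)&(hsv[...,2]>lo)).astype(np.uint8)*255
    out=[]
    for c in cv2.findContours(m,cv2.RETR_EXTERNAL,cv2.CHAIN_APPROX_NONE)[0]:
        a=cv2.contourArea(c)
        if a<150: continue
        w=np.array([onz(i,*p,z)[:2] for p in c[:,0]],np.float32)
        (cx,cy),(w0,h0),_=cv2.minAreaRect(w)
        out.append((a,w,c,(cx,cy),(w0,h0)))
    return m,out
def pose(w):
    """pose from contour in world xy; minAreaRect axis; plate end is the wide one"""
    (c,(a,b),an)=cv2.minAreaRect((w*1000).astype(np.float32)); t=np.radians(an)
    ax=np.array([np.cos(t),np.sin(t)]) if a>b else np.array([-np.sin(t),np.cos(t)])
    c=np.array(c)/1000; L=max(a,b)/1000
    s=(w-c)@ax; n=(w-c)@np.array([-ax[1],ax[0]])
    if np.abs(n[s>0.3*L]).max()<np.abs(n[s<-0.3*L]).max(): ax=-ax   # ax toward plate (holder +x)
    mid=c+ax*(L/2-0.032)
    return mid,np.degrees(np.arctan2(ax[1],ax[0])),L,min(a,b)/1000
E
python3 - <<'E'
from h import *
z=np.load('top0.npz'); im,d=z['im'],z['d']; i=robot.camera_info('top')
m,o=holders(im,i)
for a,w,c,ctr,sz in o:
    L=max(sz)
    if .1<L<.2 and min(sz)<.1: print('holder',pose(w))
    else: print(a,c[:,0].mean(0),ctr,sz)
P=cloud(i,d); H=P[...,2]
for n,(u0,v0,u1,v1,zl) in dict(hood=(205,150,240,185,.085),brush=(390,148,420,182,.16),cup=(388,150,420,185,.045)).items():
    q=P[v0:v1,u0:u1].reshape(-1,3); q=q[q[:,2]>zl]; print(n,len(q),q.min(0),q.max(0),q.mean(0))
for u,v in [(315,133),(326,158),(298,148),(285,165),(335,165),(340,150),(150,300),(403,160)]: print(u,v,P[v,u])
cv2.imwrite('pics/c1.png',cv2.resize(im[110:190,270:430],None,fx=5,fy=5,interpolation=cv2.INTER_CUBIC))
E
```

```text
267.0 [426.203125 393.03125 ] (-0.14676427841186523, -0.3793083131313324) (0.05834653601050377, 0.07295729219913483)
951.5 [470.7443609  386.57142857] (-0.12547920644283295, -0.5315865874290466) (0.06703732162714005, 0.20218703150749207)
239.0 [418.48275862 379.72413793] (-0.09868994355201721, -0.35887929797172546) (0.03507211059331894, 0.08331871032714844)
1878.5 [350.20425532 324.32340426] (0.06376926600933075, -0.13809330761432648) (0.14732296764850616, 0.28538206219673157)
2022.5 [567.60252366 317.14826498] (0.09162136167287827, -0.8467315435409546) (0.1067579984664917, 0.4952271580696106)
201.0 [466.07407407 219.35185185] (0.4357217848300934, -0.5467262864112854) (0.06059219688177109, 0.059920597821474075)
72054.0 [285.03989362 232.43882979] (0.4230250120162964, 0.021191716194152832) (1.540582537651062, 1.0460790395736694)
hood 121 [ 0.30421719 -0.02361543  0.08504769] [0.63611359 0.32783026 1.43614557] [0.59227384 0.28547297 0.14002884]
brush 62 [ 0.30421719 -0.33046243  0.1616438 ] [ 0.61845623 -0.02361543  1.43614557] [ 0.59169689 -0.30301131  0.24853885]
cup 258 [ 0.30421719 -0.35295758  0.04546656] [ 0.64331138 -0.02361543  1.43614557] [ 0.60136932 -0.31327418  0.11430773]
315 133 [ 7.47584359e-01 -1.61511166e-02  4.78304188e-04]
326 158 [ 0.64375366 -0.05406716  0.04850554]
298 148 [0.69064963 0.04427701 0.00628148]
285 165 [0.62883478 0.08978966 0.0068554 ]
335 165 [ 0.6283225  -0.08658884  0.00788843]
340 150 [ 0.67421495 -0.10299725  0.04017145]
150 300 [ 0.163814    0.54478155 -0.00104663]
403 160 [ 0.64005008 -0.32269079  0.03388899]
```

View pics/c1.png

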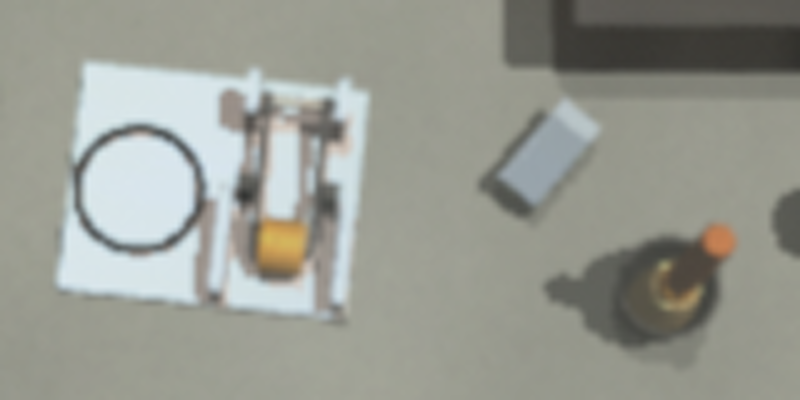

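Run:
```python
from h import *
z=np.load('top0.npz'); im,d=z['im'],z['d']; i=robot.camera_info('top'); P=cloud(i,d)
for u,v in [(253,225),(253,190),(380,197)]: print(im[v,u])
for lo in (195,):
  m,o=holders(im,i,lo=lo)
  for a,w,c,ctr,sz in o:
    if 100<c[:,0,0].mean()<480 and 100<c[:,0,1].mean()<280: print(a,c[:,0].mean(0).round(),[np.round(x,4) for x in pose(w)])
for n,(u0,v0,u1,v1,zl) in dict(hood=(205,150,240,185,.09),brush=(390,148,420,182,.17),cup=(388,150,420,185,.045),roller=(318,150,334,168,.035)).items():
    q=P[v0:v1,u0:u1].reshape(-1,3); q=q[(q[:,2]>zl)&(q[:,2]<.22)]
    if n=='cup': q=q[q[:,2]<.06]
    print(n,len(q),q.min(0).round(4),q.max(0).round(4),np.median(q,0).round(4), q.mean(0).round(4))
C=[onz(i,270+u/5-.4,110+v/5-.4,.006)[:2] for u,v in [(85,62),(370,90),(345,320),(58,290)]]
print('caddy corners',np.round(C,4))
C=np.array(C)
loc=np.array([[.125,.155],[.125,-.05],[-.042,-.05],[-.042,.155]])
A=C-C.mean(0); B=loc-loc.mean(0)
th=np.arctan2((B[:,0]*A[:,1]-B[:,1]*A[:,0]).sum(),(A*B).sum()); r=np.array([[np.cos(th),-np.sin(th)],[np.sin(th),np.cos(th)]])
t=C.mean(0)-r@loc.mean(0); print('caddy',t,np.degrees(th)); print('resid',((loc@r.T+t)-C).round(4)); print('recess',r@[.035,.105]+t)
j=robot.camera_info('side'); s=np.load('side0.npz')
Q=cloud(j,s['d'])
for n,(u0,v0,u1,v1,zl) in dict(hood=(225,270,265,320,.09),brush=(300,98,330,160,.17)).items():
    q=Q[v0:v1,u0:u1].reshape(-1,3); q=q[(q[:,2]>zl)&(q[:,2]<.22)]
    print(n,len(q),q.min(0).round(4),q.max(0).round(4),q.mean(0).round(4))
```

```text
[197 209 210]
[141 153 151]
[151 163 162]
402.0 [219. 230.] [array([0.4289, 0.3332]), np.float64(32.5689), np.float64(0.1498), np.float64(0.0613)]
392.0 [413. 226.] [array([ 0.4389, -0.3771]), np.float64(-39.9918), np.float64(0.1493), np.float64(0.0597)]
399.5 [255. 221.] [array([0.4653, 0.1977]), np.float64(10.6617), np.float64(0.1494), np.float64(0.0614)]
177.0 [379. 212.] [array([ 0.4876, -0.2433]), np.float64(-10.6138), np.float64(0.1492), np.float64(0.0585)]
239.5 [295. 162.] [array([0.6441, 0.0691]), np.float64(81.3581), np.float64(0.0962), np.float64(0.0551)]
156.5 [458. 146.] [array([ 0.7035, -0.5286]), np.float64(177.0043), np.float64(0.0524), np.float64(0.0507)]
350.5 [297. 148.] [array([0.6986, 0.046 ]), np.float64(0.062), np.float64(0.0768), np.float64(0.0746)]
713.0 [320. 144.] [array([ 0.6878, -0.0767]), np.float64(-96.5794), np.float64(0.2051), np.float64(0.1716)]
hood 94 [0.5712 0.2621 0.0901] [0.6361 0.3278 0.1069] [0.6019 0.2944 0.0975] [0.6024 0.2951 0.0977]
brush 54 [ 0.5971 -0.3305  0.1715] [ 0.6185 -0.3085  0.1987] [ 0.6065 -0.3172  0.1927] [ 0.6067 -0.3175  0.1901]
cup 111 [ 0.5751 -0.353   0.0455] [ 0.6433 -0.2861  0.06  ] [ 0.6024 -0.3136  0.0527] [ 0.6066 -0.3176  0.0526]
roller 102 [ 0.625  -0.0786  0.0351] [ 0.6741 -0.037   0.0532] [ 0.6436 -0.0542  0.043 ] [ 0.644  -0.0555  0.0432]
caddy corners [[ 0.7869  0.0856]
 [ 0.7659 -0.1188]
 [ 0.5977 -0.0991]
 [ 0.6197  0.1032]]
caddy [ 0.645676   -0.05501951] -6.141317494748886
resid [[-0.0003  0.0001]
 [-0.0013  0.0007]
 [ 0.0008 -0.0011]
 [ 0.0008  0.0004]]
recess [0.69170816 0.04563357]
hood 201 [0.569  0.2643 0.09  ] [0.635  0.3309 0.1035] [0.6017 0.298  0.0968]
brush 66 [ 0.5939 -0.3308  0.1702] [ 0.615  -0.3058  0.1978] [ 0.6032 -0.317   0.1852]
```

```bash
cat >> h.py <<'E'
def plan(*wps):
    """waypoints (x,y,z,yaw); prints for each the tool-frame shift from the one before"""
    p,M,s=tool(); yaw=s['ee_rot'][2]
    print('at',p.round(4),np.round(s['ee_rot'],2),'w',round(s['gripper_width'],4),'F',np.round(s['wrist_force'],1),'t',round(s['clock'],2),'j7',round(s['joints'][6],1))
    for k,(x,y,z,yw) in enumerate(wps):
        d=(M.T@(np.array([x,y,z])-p)*1000) if k==0 else R.from_euler('xyz',[180,0,yaw],degrees=True).as_matrix().T@(np.array([x,y,z])-p)*1000
        sp=-(yw-yaw); sp=(sp+180)%360-180
        n=max(np.linalg.norm(d)/41.7,abs(sp)/7.16)
        print('dx %.1f dy %.1f dz %.1f spin %.4f rows>=%.1f'%(*d,np.radians(sp),n))
        p=np.array([x,y,z]); yaw=yw; M=rot([180,0,yaw])
E
python3 -c "
from h import *
plan((.40,-.47,.25,21.4),(.605,-.3175,.25,21.4),(.605,-.3175,.141,21.4))"
```

```text
at [ 0.2371 -0.6045  0.193 ] [-1.799e+02  1.000e-02  2.142e+01] w 0.0854 F [-0.3  0.9  0. ] t 0.1 j7 -2.9
dx 200.8 dy -65.8 dz -57.0 spin 0.0004 rows>=5.2
dx 246.5 dy -67.2 dz -0.0 spin 0.0000 rows>=6.1
dx 0.0 dy -0.0 dz 109.0 spin 0.0000 rows>=2.6
```

Call:
send_rows(
  moves=[
    {"dx":60,"dy":-20,"dz":-57},
    {"dx":201,"dy":-66,"dz":-57},
    {"dx":201,"dy":-66,"dz":-57},
    {"dx":201,"dy":-66,"dz":-57},
    {"dx":201,"dy":-66,"dz":-57},
    {"dx":201,"dy":-66,"dz":-57},
    {"dx":201,"dy":-66,"dz":-57},
  ],
  gripper=1,
  squeeze=60,
)

```text
validation failed for argument at $.mo...
```

Call:
send_rows(
  moves=[
    {"dx":246,"dy":-67},
    {"dx":246,"dy":-67},
    {"dx":246,"dy":-67},
    {"dx":246,"dy":-67},
    {"dx":246,"dy":-67},
    {"dx":246,"dy":-67},
    {"dx":246,"dy":-67},
    {"dx":246,"dy":-67},
  ],
)

```text
validation failed for argument at $.mo...
```

Run:
```python
from h import *
i=robot.camera_info('wrist'); im,d=robot.snapshot('wrist'); print(i)
P=cloud(i,d); q=P[(P[...,2]>.17)&(P[...,2]<.205)&(d>0)]
q=q[np.linalg.norm(q[:,:2]-[.605,-.3175],axis=1)<.05]; print(len(q),q.min(0),q.max(0),q.mean(0))
cv2.imwrite('pics/w1.png',im)
plan((.605,-.3175,.25,21.4),(.605,-.3175,.141,21.4))
```

```text
{'vfov': 70.83541052785463, 'cx': 319.8455688686142, 'cy': 204.23443397049522, 'k1': 0.009509179304944302, 'position': array([ 0.29919941, -0.5806662 ,  0.37198873]), 'orientation': array([-15.08519346,   0.10252745, -68.48918837])}Traceback (most recent call last):
  File "<stdin>", line 4, in <module>
    return umr_minimum(a, axis, None, out, keepdims, initial, where)
ValueError: zero-size array to reduction operation minimum which has no identity
```

Call:
send_rows(
  moves=[
    {"dx":60,"dy":-20,"dz":-57,"spin":0},
    {"dx":201,"dy":-66,"dz":-57,"spin":0},
    {"dx":201,"dy":-66,"dz":-57,"spin":0},
    {"dx":201,"dy":-66,"dz":-57,"spin":0},
    {"dx":201,"dy":-66,"dz":-57,"spin":0},
    {"dx":201,"dy":-66,"dz":-57,"spin":0},
    {"dx":201,"dy":-66,"dz":-57,"spin":0},
  ],
  gripper=1,
  squeeze=60,
)

```text
clock: 0.73
tool_pos: [0.4064, -0.4647, 0.2508]
ee_rot: [-179.9, -0.2, 22.0]
wrist_force: [0.3, -0.3, 0.9]
gripper_width: 0.0851
```

Call:
send_rows(
  moves=[
    {"dx":246,"dy":-67,"dz":0,"spin":0},
    {"dx":246,"dy":-67,"dz":0,"spin":0},
    {"dx":246,"dy":-67,"dz":0,"spin":0},
    {"dx":246,"dy":-67,"dz":0,"spin":0},
    {"dx":246,"dy":-67,"dz":0,"spin":0},
    {"dx":246,"dy":-67,"dz":0,"spin":0},
    {"dx":246,"dy":-67,"dz":0,"spin":0},
    {"dx":246,"dy":-67,"dz":0,"spin":0},
  ],
)

```text
clock: 1.4
tool_pos: [0.6127, -0.3054, 0.2506]
ee_rot: [-179.7, -0.3, 22.5]
wrist_force: [-0.1, 0.5, 0.1]
gripper_width: 0.0854
```

Run:
```python
from h import *
i=robot.camera_info('wrist'); im,d=robot.snapshot('wrist'); print(i)
cv2.imwrite('pics/w1.png',im)
plan((.605,-.3175,.25,21.4),(.605,-.3175,.141,21.4))
P=cloud(i,d); q=P[(P[...,2]>.17)&(P[...,2]<.205)&(d>0)]
q=q[np.linalg.norm(q[:,:2]-[.605,-.3175],axis=1)<.05]; print(len(q)); print(q.min(0),q.max(0),q.mean(0))
```

```text
{'vfov': 70.83541052785463, 'cx': 319.8455688686142, 'cy': 204.23443397049522, 'k1': 0.009509179304944302, 'position': array([ 0.67354424, -0.2812978 ,  0.43003331]), 'orientation': array([-14.75075112,   0.2771227 , -67.44755508])}
at [ 0.6102 -0.3089  0.2508] [-179.82   -0.18   22.22] w 0.0849 F [ 0.  -1.1 -0.3] t 1.45 j7 -46.9
dx -8.1 dy 6.1 dz 0.8 spin 0.0143 rows>=0.2
dx 0.0 dy -0.0 dz 109.0 spin 0.0000 rows>=2.6
559
[ 0.59938805 -0.33046575  0.17007364] [ 0.62017137 -0.30944459  0.19572227] [ 0.61146397 -0.31885894  0.19090419]
```

View pics/w1.png

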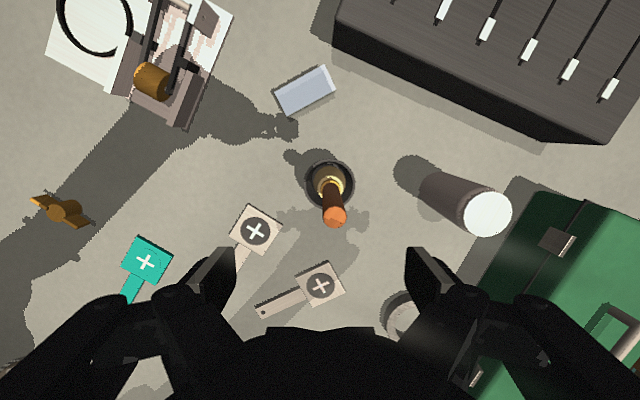

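The wrist view shows the brush handle top at (334,216) between the fingers, about 9 mm off centre. I correct for that, then descend and grip.

Call:
send_rows(
  moves=[
    {"dx":-6,"dy":8.5,"dz":0,"spin":0.01},
    {"dx":-6,"dy":8.5,"dz":0,"spin":0.01},
    {"dx":-6,"dy":8.5,"dz":40,"spin":0.01},
    {"dx":-6,"dy":8.5,"dz":75,"spin":0.01},
    {"dx":-6,"dy":8.5,"dz":110,"spin":0.01},
    {"dx":-6,"dy":8.5,"dz":110,"spin":0.01},
    {"dx":-6,"dy":8.5,"dz":110,"spin":0.01},
  ],
)

```text
clock: 2.03
tool_pos: [0.6051, -0.3203, 0.1393]
ee_rot: [-179.7, 0.0, 21.5]
wrist_force: [0.4, 0.4, 0.1]
gripper_width: 0.0852
```

Call:
send_rows(
  moves=[
    {"dx":0,"dy":0,"dz":0,"spin":0},
    {"dx":0,"dy":0,"dz":0,"spin":0},
    {"dx":0,"dy":0,"dz":0,"spin":0},
    {"dx":0,"dy":0,"dz":0,"spin":0},
    {"dx":0,"dy":0,"dz":0,"spin":0},
    {"dx":0,"dy":0,"dz":0,"spin":0},
    {"dx":0,"dy":0,"dz":0,"spin":0},
    {"dx":0,"dy":0,"dz":0,"spin":0},
  ],
  gripper=0,
)

```text
clock: 2.7
tool_pos: [0.6062, -0.3207, 0.1407]
ee_rot: [-179.8, -0.1, 21.5]
wrist_force: [-0.6, 0.4, 5.7]
gripper_width: 0.0197
```

Run:
```python
from h import *
x,y=.608,-.319
plan((x,y,.27,21.4),(.605,-.01,.27,21.4),(.6022,.2955,.27,21.4))
```

```text
at [ 0.6062 -0.3207  0.1407] [-1.7979e+02 -6.0000e-02  2.1460e+01] w 0.0197 F [-0.6  0.4  5.7] t 2.7 j7 -47.1
dx 2.4 dy -1.4 dz -129.3 spin 0.0011 rows>=3.1
dx 110.0 dy -288.8 dz -0.0 spin 0.0000 rows>=7.4
dx 108.9 dy -285.5 dz -0.0 spin 0.0000 rows>=7.3
```

Call:
send_rows(
  moves=[
    {"dx":0,"dy":0,"dz":-20,"spin":0},
    {"dx":0,"dy":0,"dz":-55,"spin":0},
    {"dx":0,"dy":0,"dz":-90,"spin":0},
    {"dx":0,"dy":0,"dz":-129,"spin":0},
    {"dx":0,"dy":0,"dz":-129,"spin":0},
    {"dx":0,"dy":0,"dz":-129,"spin":0},
  ],
)

```text
clock: 3.2
tool_pos: [0.6075, -0.3216, 0.2723]
ee_rot: [-180.0, -0.2, 21.5]
wrist_force: [-0.4, -0.3, -1.9]
gripper_width: 0.0195
```

Call:
send_rows(
  moves=[
    {"dx":10,"dy":-25,"dz":0,"spin":0},
    {"dx":25,"dy":-65,"dz":0,"spin":0},
    {"dx":40,"dy":-104,"dz":0,"spin":0},
    {"dx":54,"dy":-142,"dz":0,"spin":0},
    {"dx":68,"dy":-180,"dz":0,"spin":0},
    {"dx":82,"dy":-216,"dz":0,"spin":0},
    {"dx":96,"dy":-252,"dz":0,"spin":0},
    {"dx":110,"dy":-289,"dz":0,"spin":0},
  ],
)

```text
clock: 3.87
tool_pos: [0.6022, -0.0108, 0.2703]
ee_rot: [-179.9, 0.0, 21.5]
wrist_force: [0.7, -0.6, -0.7]
gripper_width: 0.0196
```

Call:
send_rows(
  moves=[
    {"dx":15,"dy":-39,"dz":0,"spin":0},
    {"dx":30,"dy":-78,"dz":0,"spin":0},
    {"dx":44,"dy":-116,"dz":0,"spin":0},
    {"dx":58,"dy":-154,"dz":0,"spin":0},
    {"dx":72,"dy":-190,"dz":0,"spin":0},
    {"dx":84,"dy":-220,"dz":0,"spin":0},
    {"dx":96,"dy":-250,"dz":0,"spin":0},
    {"dx":102,"dy":-267,"dz":0,"spin":0},
  ],
)

```text
clock: 4.53
tool_pos: [0.5966, 0.28, 0.2677]
ee_rot: [-179.7, 0.3, 21.8]
wrist_force: [-0.4, 0.9, -1.6]
gripper_width: 0.0198
```

Run:
```python
from h import *
ims=[]
for n in ['wrist','side']:
    i=robot.camera_info(n); im,d=robot.snapshot(n); P=cloud(i,d); ims.append(im)
    q=P[(d>0)&(P[...,2]>.088)&(P[...,2]<.108)]; q=q[np.linalg.norm(q[:,:2]-[.602,.2955],axis=1)<.05]
    print(n,len(q),q.min(0),q.max(0))
cv2.imwrite('pics/wb.png',cv2.resize(np.hstack([ims[0],ims[1]]),(800,250)))
cv2.imwrite('pics/wb.png',np.hstack([ims[0][:,80:480],ims[1][:,120:520]]))
plan((.602,.2965,.27,21.4),(.602,.2965,.138,21.4))
```

```text
wrist 402 [0.5719467  0.26838539 0.08802289] [0.63670667 0.33082628 0.10134413]
side 155 [0.56872682 0.27106613 0.08811476] [0.63410741 0.33057475 0.10426699]
at [0.596  0.2805 0.2677] [-179.71    0.28   21.94] w 0.0193 F [-0.9  0.4 -1.2] t 4.63 j7 -103.4
dx 11.5 dy -12.6 dz -2.3 spin 0.0095 rows>=0.4
dx 0.0 dy -0.0 dz 132.0 spin 0.0000 rows>=3.2
```

View pics/wb.png

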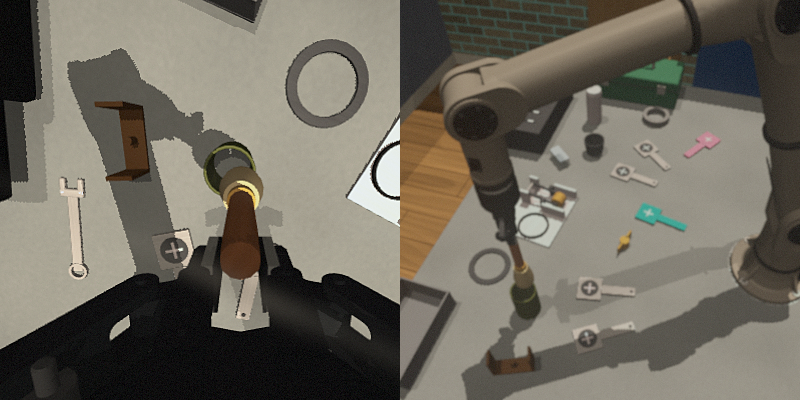

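Wrist and side views: the brush hangs over the hood, whose mouth is at wrist (232,165), bristles down. Next I check the brush's tilt.

Run:
```python
from h import *
p,M,s=tool()
for n in ['wrist','side']:
    i=robot.camera_info(n); im,d=robot.snapshot(n); P=cloud(i,d)
    for lo,hi in [(.14,.155),(.165,.18),(.185,.2),(.21,.22),(.22,.235),(.235,.25)]:
        q=P[(d>0)&(P[...,2]>lo)&(P[...,2]<hi)]; q=q[np.linalg.norm(q[:,:2]-p[:2],axis=1)<.035]
        if len(q): print(n,lo,len(q),((q.min(0)+q.max(0))/2-p)[:2].round(4),(q.max(0)-q.min(0))[:2].round(3),'near cam dir',(np.array(i['position'])-p)[:2].round(2))
```

```text
wrist 0.14 87 [0.0071 0.0009] [0.038 0.047] near cam dir [0.06 0.02]
wrist 0.165 253 [0.007 0.001] [0.033 0.041] near cam dir [0.06 0.02]
wrist 0.185 391 [0.0043 0.0009] [0.032 0.034] near cam dir [0.06 0.02]
wrist 0.21 61 [0.0076 0.0012] [0.012 0.021] near cam dir [0.06 0.02]
wrist 0.22 104 [0.007  0.0012] [0.014 0.021] near cam dir [0.06 0.02]
wrist 0.235 130 [0.0067 0.0015] [0.015 0.02 ] near cam dir [0.06 0.02]
side 0.14 70 [-0.001   0.0016] [0.042 0.035] near cam dir [-0.32  0.42]
side 0.165 86 [-0.0008 -0.0011] [0.038 0.035] near cam dir [-0.32  0.42]
side 0.185 97 [ 0.0015 -0.0036] [0.036 0.033] near cam dir [-0.32  0.42]
side 0.21 24 [-0.0001 -0.0007] [0.018 0.016] near cam dir [-0.32  0.42]
side 0.22 35 [-0.0008 -0.0009] [0.017 0.016] near cam dir [-0.32  0.42]
side 0.235 39 [-0.0001 -0.0015] [0.018 0.017] near cam dir [-0.32  0.42]
```

Call:
send_rows(
  moves=[
    {"dx":11.6,"dy":-14,"dz":0,"spin":0},
    {"dx":11.6,"dy":-14,"dz":0,"spin":0},
    {"dx":11.6,"dy":-14,"dz":0,"spin":0},
    {"dx":11.6,"dy":-14,"dz":0,"spin":0},
  ],
)

```text
clock: 5.07
tool_pos: [0.6042, 0.2896, 0.2677]
ee_rot: [179.9, 0.3, 21.4]
wrist_force: [-0.4, 1.1, -0.7]
gripper_width: 0.0198
```

Run:
```python
from h import *
plan((.601,.298,.25,21.4),(.601,.298,.138,21.4))
```

```text
at [0.6042 0.2896 0.2677] [179.94   0.33  21.41] w 0.0198 F [-0.4  1.1 -0.7] t 5.07 j7 -104.7
dx 0.2 dy -9.0 dz 17.7 spin 0.0003 rows>=0.5
dx 0.0 dy -0.0 dz 112.0 spin 0.0000 rows>=2.7
```

Call:
send_rows(
  moves=[
    {"dx":0,"dy":-9,"dz":0,"spin":0},
    {"dx":0,"dy":-9,"dz":0,"spin":0},
    {"dx":0,"dy":-9,"dz":15,"spin":0},
    {"dx":0,"dy":-9,"dz":15,"spin":0},
  ],
)

```text
clock: 5.4
tool_pos: [0.5995, 0.2971, 0.2506]
ee_rot: [179.9, 0.5, 21.4]
wrist_force: [-0.2, -1.1, -1.6]
gripper_width: 0.0198
```

Run:
```python
from h import *
plan((.601,.298,.25,21.4),(.601,.298,.138,21.4))
```

```text
at [0.5995 0.2971 0.2506] [179.9    0.54  21.43] w 0.0198 F [-0.2 -1.1 -1.6] t 5.4 j7 -105.6
dx 1.8 dy -0.3 dz 0.6 spin 0.0006 rows>=0.0
dx 0.0 dy -0.0 dz 112.0 spin 0.0000 rows>=2.7
```

Call:
send_rows(
  moves=[
    {"dx":1.5,"dy":0,"dz":25,"spin":0},
    {"dx":1.5,"dy":0,"dz":50,"spin":0},
    {"dx":1.5,"dy":0,"dz":75,"spin":0},
    {"dx":1.5,"dy":0,"dz":95,"spin":0},
    {"dx":1.5,"dy":0,"dz":109,"spin":0},
    {"dx":1.5,"dy":0,"dz":111,"spin":0},
    {"dx":1.5,"dy":0,"dz":111,"spin":0},
    {"dx":1.5,"dy":0,"dz":111,"spin":0},
  ],
)

```text
clock: 6.07
tool_pos: [0.6007, 0.2974, 0.1409]
ee_rot: [179.9, 0.4, 21.4]
wrist_force: [0.2, 0.9, -0.7]
gripper_width: 0.0192
```

Run:
```python
from h import *
plan((.601,.298,.2375,21.4),(.601,.298,.138,21.4))
i=robot.camera_info('side'); im,d=robot.snapshot('side'); P=cloud(i,d)
q=P[(d>0)&(P[...,2]>.05)&(P[...,2]<.104)]; q=q[np.linalg.norm(q[:,:2]-[.602,.297],axis=1)<.05];print(q.min(0),q.max(0))
```

```text
at [0.6007 0.2974 0.1409] [179.91   0.44  21.42] w 0.0192 F [ 0.2  0.9 -0.7] t 6.07 j7 -107.2
dx -0.2 dy -0.3 dz -96.6 spin 0.0004 rows>=2.3
dx 0.0 dy -0.0 dz 99.5 spin 0.0000 rows>=2.4
[0.56862924 0.26308136 0.05003561] [0.63503871 0.33141761 0.10397868]
```

Call:
send_rows(
  moves=[
    {"dx":0,"dy":0,"dz":4,"spin":0},
    {"dx":0,"dy":0,"dz":4,"spin":0},
    {"dx":0,"dy":0,"dz":4,"spin":0},
  ],
)

```text
clock: 6.37
tool_pos: [0.6012, 0.2978, 0.1381]
ee_rot: [179.9, 0.3, 21.4]
wrist_force: [-0.3, 0.0, -2.0]
gripper_width: 0.0195
```

Call:
send_rows(
  moves=[
    {"dx":0,"dy":0,"dz":-25,"spin":0},
    {"dx":0,"dy":0,"dz":-50,"spin":0},
    {"dx":0,"dy":0,"dz":-75,"spin":0},
    {"dx":0,"dy":0,"dz":-95,"spin":0},
    {"dx":0,"dy":0,"dz":-101,"spin":0},
    {"dx":0,"dy":0,"dz":-101,"spin":0},
    {"dx":0,"dy":0,"dz":-101,"spin":0},
  ],
)

```text
clock: 6.95
tool_pos: [0.6013, 0.2979, 0.2383]
ee_rot: [179.9, 0.4, 21.4]
wrist_force: [-1.0, -1.0, -1.9]
gripper_width: 0.0194
```

Run:
```python
from h import *
plan((.601,.298,.1375,21.4))
```

```text
at [0.6013 0.2979 0.2383] [179.9    0.39  21.42] w 0.0194 F [-1.  -1.  -1.9] t 6.95 j7 -105.8
dx 0.5 dy -0.4 dz 100.8 spin 0.0004 rows>=2.4
```

Call:
send_rows(
  moves=[
    {"dx":0,"dy":0,"dz":25,"spin":0},
    {"dx":0,"dy":0,"dz":50,"spin":0},
    {"dx":0,"dy":0,"dz":75,"spin":0},
    {"dx":0,"dy":0,"dz":95,"spin":0},
    {"dx":0,"dy":0,"dz":101,"spin":0},
    {"dx":0,"dy":0,"dz":102,"spin":0},
    {"dx":0,"dy":0,"dz":102,"spin":0},
    {"dx":0,"dy":0,"dz":102,"spin":0},
  ],
)

```text
clock: 7.62
tool_pos: [0.5999, 0.2967, 0.1348]
ee_rot: [179.9, 0.5, 21.4]
wrist_force: [0.4, 0.3, -1.5]
gripper_width: 0.0198
```

Call:
send_rows(
  moves=[
    {"dx":0,"dy":0,"dz":-25,"spin":0},
    {"dx":0,"dy":0,"dz":-50,"spin":0},
    {"dx":0,"dy":0,"dz":-75,"spin":0},
    {"dx":0,"dy":0,"dz":-95,"spin":0},
    {"dx":0,"dy":0,"dz":-101,"spin":0},
    {"dx":0,"dy":0,"dz":-101,"spin":0},
    {"dx":0,"dy":0,"dz":-101,"spin":0},
  ],
)

```text
clock: 8.2
tool_pos: [0.6002, 0.2968, 0.2345]
ee_rot: [179.8, 0.6, 21.4]
wrist_force: [-0.4, -0.4, -1.6]
gripper_width: 0.0195
```

Run:
```python
from h import *
plan((.601,.298,.1375,21.4))
```

```text
at [0.6002 0.2968 0.2345] [179.85   0.63  21.43] w 0.0195 F [-0.4 -0.4 -1.6] t 8.2 j7 -105.8
dx 2.2 dy -1.1 dz 96.9 spin 0.0004 rows>=2.3
```

Call:
send_rows(
  moves=[
    {"dx":1,"dy":0,"dz":-6,"spin":0},
    {"dx":1,"dy":0,"dz":-6,"spin":0},
    {"dx":1,"dy":0,"dz":20,"spin":0},
    {"dx":1,"dy":0,"dz":45,"spin":0},
    {"dx":1,"dy":0,"dz":70,"spin":0},
    {"dx":1,"dy":0,"dz":90,"spin":0},
    {"dx":1,"dy":0,"dz":97,"spin":0},
    {"dx":1,"dy":0,"dz":98,"spin":0},
  ],
)

```text
clock: 8.87
tool_pos: [0.5997, 0.296, 0.1349]
ee_rot: [179.8, 0.8, 21.4]
wrist_force: [1.4, 1.0, -0.2]
gripper_width: 0.0198
```

Call:
send_rows(
  moves=[
    {"dx":0,"dy":0,"dz":0,"spin":0},
    {"dx":0,"dy":0,"dz":0,"spin":0},
  ],
)

```text
clock: 9.03
tool_pos: [0.5997, 0.296, 0.135]
ee_rot: [179.8, 0.8, 21.4]
wrist_force: [-0.0, 0.0, -1.0]
gripper_width: 0.0198
```

Call:
send_rows(
  moves=[
    {"dx":0,"dy":0,"dz":-25,"spin":0},
    {"dx":0,"dy":0,"dz":-50,"spin":0},
    {"dx":0,"dy":0,"dz":-80,"spin":0},
    {"dx":0,"dy":0,"dz":-110,"spin":0},
    {"dx":0,"dy":0,"dz":-136,"spin":0},
    {"dx":0,"dy":0,"dz":-136,"spin":0},
    {"dx":0,"dy":0,"dz":-136,"spin":0},
  ],
)

```text
clock: 9.62
tool_pos: [0.6023, 0.298, 0.2737]
ee_rot: [179.9, 0.5, 21.4]
wrist_force: [-0.3, -0.2, -1.0]
gripper_width: 0.0193
```

Run:
```python
from h import *
plan((.603,-.01,.272,21.4),(.606,-.321,.272,21.4))
```

```text
at [0.6023 0.298  0.2737] [179.87   0.5   21.42] w 0.0193 F [-0.3 -0.2 -1. ] t 9.62 j7 -105.4
dx -111.8 dy 286.9 dz 3.3 spin 0.0004 rows>=7.4
dx -110.7 dy 290.7 dz 0.0 spin 0.0000 rows>=7.5
```

Call:
send_rows(
  moves=[
    {"dx":-14,"dy":35,"dz":0,"spin":0},
    {"dx":-29,"dy":73,"dz":0,"spin":0},
    {"dx":-43,"dy":110,"dz":0,"spin":0},
    {"dx":-57,"dy":147,"dz":0,"spin":0},
    {"dx":-71,"dy":183,"dz":0,"spin":0},
    {"dx":-85,"dy":220,"dz":0,"spin":0},
    {"dx":-99,"dy":256,"dz":0,"spin":0},
    {"dx":-112,"dy":287,"dz":0,"spin":0},
  ],
)

```text
clock: 10.28
tool_pos: [0.6015, -0.0137, 0.2737]
ee_rot: [179.9, 0.7, 21.3]
wrist_force: [0.3, 0.1, -0.9]
gripper_width: 0.0192
```

Call:
send_rows(
  moves=[
    {"dx":-14,"dy":37,"dz":0,"spin":0},
    {"dx":-28,"dy":75,"dz":0,"spin":0},
    {"dx":-42,"dy":113,"dz":0,"spin":0},
    {"dx":-56,"dy":150,"dz":0,"spin":0},
    {"dx":-70,"dy":187,"dz":0,"spin":0},
    {"dx":-84,"dy":222,"dz":0,"spin":0},
    {"dx":-98,"dy":257,"dz":0,"spin":0},
    {"dx":-111,"dy":290,"dz":0,"spin":0},
  ],
)

```text
clock: 10.95
tool_pos: [0.602, -0.3264, 0.2738]
ee_rot: [180.0, 0.8, 21.3]
wrist_force: [-0.2, -0.4, -1.1]
gripper_width: 0.0195
```

Call:
send_rows(
  moves=[
    {"dx":0,"dy":0,"dz":0,"spin":0},
    {"dx":0,"dy":0,"dz":0,"spin":0},
  ],
)

```text
clock: 11.12
tool_pos: [0.5993, -0.3301, 0.271]
ee_rot: [-179.9, 1.1, 20.9]
wrist_force: [0.2, 1.2, -0.9]
gripper_width: 0.0198
```

Run:
```python
from h import *
plan((.606,-.321,.272,21.4),(.606,-.321,.1415,21.4))
for n in ['wrist','side']:
    i=robot.camera_info(n); im,d=robot.snapshot(n); P=cloud(i,d); p=tool()[0]
    q=P[(d>0)&(P[...,2]>.045)&(P[...,2]<.06)]; q=q[np.linalg.norm(q[:,:2]-[.607,-.319],axis=1)<.05]
    print(n,len(q),q.min(0),q.max(0))
    for lo,hi in [(.14,.155),(.165,.18)]:
        q=P[(d>0)&(P[...,2]>lo)&(P[...,2]<hi)]; q=q[np.linalg.norm(q[:,:2]-p[:2],axis=1)<.035]
        if len(q): print(lo,((q.min(0)+q.max(0))/2)[:2],(q.max(0)-q.min(0))[:2])
```

```text
at [ 0.5993 -0.3301  0.271 ] [-179.92    1.09   20.89] w 0.0198 F [ 0.2  1.2 -0.9] t 11.12 j7 -46.7
dx 9.5 dy -6.1 dz -1.2 spin -0.0088 rows>=0.3
dx 0.0 dy -0.0 dz 130.5 spin 0.0000 rows>=3.1
wrist 389 [ 0.57764254 -0.35342351  0.0450543 ] [ 0.64646169 -0.28255017  0.05626048]
0.14 [ 0.62223134 -0.32981968] [0.01155353 0.03492346]
0.165 [ 0.60913787 -0.33170622] [0.03481897 0.04349056]
side 125 [ 0.57253346 -0.35665644  0.04502722] [ 0.64226948 -0.27868598  0.05666835]
0.14 [ 0.60036501 -0.32166834] [0.04360801 0.0329402 ]
0.165 [ 0.60182433 -0.32083492] [0.04594087 0.03367301]
```

Call:
send_rows(
  moves=[
    {"dx":10,"dy":-8,"dz":0,"spin":-0.009},
    {"dx":10,"dy":-8,"dz":0,"spin":-0.009},
    {"dx":10,"dy":-8,"dz":25,"spin":-0.009},
    {"dx":10,"dy":-8,"dz":50,"spin":-0.009},
    {"dx":10,"dy":-8,"dz":50,"spin":-0.009},
    {"dx":10,"dy":-8,"dz":50,"spin":-0.009},
  ],
)

```text
clock: 11.72
tool_pos: [0.607, -0.3116, 0.2209]
ee_rot: [-179.7, 1.0, 22.0]
wrist_force: [0.3, -0.6, -1.1]
gripper_width: 0.0194
```

Run:
```python
from h import *
plan((.606,-.319,.21,21.4),(.606,-.319,.1435,21.4))
```

```text
at [ 0.607  -0.3116  0.2209] [-179.68    0.99   21.99] w 0.0194 F [ 0.3 -0.6 -1.1] t 11.72 j7 -47.6
dx -3.5 dy 6.6 dz 10.9 spin 0.0102 rows>=0.3
dx 0.0 dy -0.0 dz 66.5 spin 0.0000 rows>=1.6
```

Call:
send_rows(
  moves=[
    {"dx":-2,"dy":5,"dz":0,"spin":0.01},
    {"dx":-2,"dy":5,"dz":0,"spin":0.01},
    {"dx":-2,"dy":5,"dz":0,"spin":0.01},
    {"dx":-2,"dy":5,"dz":0,"spin":0.01},
    {"dx":-2,"dy":5,"dz":0,"spin":0.01},
  ],
)

```text
clock: 12.13
tool_pos: [0.6074, -0.3171, 0.2218]
ee_rot: [-179.7, 0.9, 21.4]
wrist_force: [0.1, -0.0, -1.6]
gripper_width: 0.0194
```

Run:
```python
from h import *
plan((.606,-.319,.1435,21.4))
```

```text
at [ 0.6074 -0.3171  0.2218] [-179.74    0.94   21.4 ] w 0.0194 F [ 0.1 -0.  -1.6] t 12.13 j7 -47.7
dx -0.7 dy 1.6 dz 78.3 spin 0.0001 rows>=1.9
```

Call:
send_rows(
  moves=[
    {"dx":-1,"dy":1,"dz":25,"spin":0},
    {"dx":-1,"dy":1,"dz":50,"spin":0},
    {"dx":-1,"dy":1,"dz":70,"spin":0},
    {"dx":-1,"dy":1,"dz":78,"spin":0},
    {"dx":-1,"dy":1,"dz":78,"spin":0},
    {"dx":-1,"dy":1,"dz":78,"spin":0},
    {"dx":-1,"dy":1,"dz":78,"spin":0},
  ],
)

```text
clock: 12.72
tool_pos: [0.6068, -0.3191, 0.1457]
ee_rot: [-179.9, 0.8, 21.4]
wrist_force: [0.1, -0.0, -0.6]
gripper_width: 0.0197
```

Run:
```python
from h import *
plan((.606,-.319,.1405,21.4))
```

```text
at [ 0.6068 -0.3191  0.1457] [-179.87    0.8    21.4 ] w 0.0197 F [ 0.1 -0.  -0.6] t 12.72 j7 -48.0
dx -0.7 dy -0.4 dz 5.3 spin -0.0000 rows>=0.1
```

Call:
send_rows(
  moves=[
    {"dx":0,"dy":0,"dz":4,"spin":0},
    {"dx":0,"dy":0,"dz":4,"spin":0},
    {"dx":0,"dy":0,"dz":4,"spin":0},
  ],
)

```text
clock: 12.97
tool_pos: [0.6072, -0.3192, 0.1426]
ee_rot: [-179.9, 0.8, 21.4]
wrist_force: [-0.2, 0.4, -0.8]
gripper_width: 0.0195
```

Call:
send_rows(
  moves=[
    {"dx":0,"dy":0,"dz":0,"spin":0},
    {"dx":0,"dy":0,"dz":0,"spin":0},
    {"dx":0,"dy":0,"dz":0,"spin":0},
    {"dx":0,"dy":0,"dz":0,"spin":0},
    {"dx":0,"dy":0,"dz":0,"spin":0},
    {"dx":0,"dy":0,"dz":0,"spin":0},
  ],
  gripper=1,
)

```text
clock: 13.47
tool_pos: [0.6073, -0.3192, 0.1426]
ee_rot: [-179.9, 0.7, 21.4]
wrist_force: [-0.1, 0.7, -0.3]
gripper_width: 0.0852
```

Call:
send_rows(
  moves=[
    {"dx":0,"dy":0,"dz":-25,"spin":0},
    {"dx":0,"dy":0,"dz":-60,"spin":0},
    {"dx":0,"dy":0,"dz":-95,"spin":0},
    {"dx":0,"dy":0,"dz":-125,"spin":0},
    {"dx":0,"dy":0,"dz":-125,"spin":0},
    {"dx":0,"dy":0,"dz":-125,"spin":0},
  ],
)

```text
clock: 13.97
tool_pos: [0.6101, -0.3193, 0.2704]
ee_rot: [179.9, 0.5, 21.4]
wrist_force: [0.6, 0.2, -1.2]
gripper_width: 0.0854
```

Run:
```python
from h import *
i=robot.camera_info('wrist'); im,d=robot.snapshot('wrist'); P=cloud(i,d)
for lo,hi in [(.185,.21),(.15,.17),(.11,.13),(.08,.1)]:
    q=P[(d>0)&(P[...,2]>lo)&(P[...,2]<hi)]; q=q[np.linalg.norm(q[:,:2]-[.608,-.319],axis=1)<.05]
    if len(q): print(lo,((q.min(0)+q.max(0))/2),(q.max(0)-q.min(0))[:2])
plan((.603,-.01,.26,21.4),(.603,.297,.2,21.4))
```

```text
0.185 [ 0.61363313 -0.32224562  0.19072539] [0.02117868 0.02117738]
0.15 [ 0.61698486 -0.32124101  0.15981824] [0.0141592  0.01940882]
0.11 [ 0.61776387 -0.31994365  0.12033266] [0.01246863 0.01653176]
0.08 [ 0.61673804 -0.32062413  0.09023966] [0.01433794 0.01829216]
at [ 0.6089 -0.3188  0.268 ] [-179.97    0.71   21.4 ] w 0.0855 F [ 0.5 -0.2 -0.2] t 14.02 j7 -47.4
dx 107.2 dy -289.7 dz 6.8 spin -0.0000 rows>=7.4
dx 112.0 dy -285.8 dz 60.0 spin 0.0000 rows>=7.5
```

The brush is upright in its cup. Now the hood.

Call:
send_rows(
  moves=[
    {"dx":14,"dy":-37,"dz":0,"spin":0},
    {"dx":28,"dy":-75,"dz":0,"spin":0},
    {"dx":42,"dy":-113,"dz":0,"spin":0},
    {"dx":56,"dy":-150,"dz":0,"spin":0},
    {"dx":70,"dy":-187,"dz":0,"spin":0},
    {"dx":84,"dy":-222,"dz":0,"spin":0},
    {"dx":98,"dy":-257,"dz":0,"spin":0},
    {"dx":107,"dy":-290,"dz":0,"spin":0},
  ],
)

```text
clock: 14.68
tool_pos: [0.6015, -0.007, 0.2646]
ee_rot: [-179.9, 0.9, 21.5]
wrist_force: [0.9, -0.0, 0.7]
gripper_width: 0.0853
```

Call:
send_rows(
  moves=[
    {"dx":14,"dy":-37,"dz":10,"spin":0},
    {"dx":28,"dy":-75,"dz":20,"spin":0},
    {"dx":42,"dy":-113,"dz":30,"spin":0},
    {"dx":56,"dy":-150,"dz":40,"spin":0},
    {"dx":70,"dy":-187,"dz":50,"spin":0},
    {"dx":84,"dy":-222,"dz":60,"spin":0},
    {"dx":98,"dy":-257,"dz":60,"spin":0},
    {"dx":107,"dy":-280,"dz":60,"spin":0},
  ],
)

```text
clock: 15.35
tool_pos: [0.5944, 0.2969, 0.2004]
ee_rot: [-179.7, 1.2, 21.8]
wrist_force: [-1.2, -0.1, 0.8]
gripper_width: 0.0855
```

Call:
send_rows(
  moves=[
    {"dx":0,"dy":-4,"dz":0,"spin":0},
    {"dx":0,"dy":-4,"dz":0,"spin":0},
    {"dx":0,"dy":-4,"dz":0,"spin":0},
    {"dx":0,"dy":-4,"dz":0,"spin":0},
  ],
)

```text
clock: 15.68
tool_pos: [0.5935, 0.2974, 0.1995]
ee_rot: [-179.9, 1.3, 21.6]
wrist_force: [0.6, 0.2, -0.1]
gripper_width: 0.0857
```

Run:
```python
from h import *
for n in ['wrist','side']:
    i=robot.camera_info(n); im,d=robot.snapshot(n); P=cloud(i,d)
    q=P[(d>0)&(P[...,2]>.092)&(P[...,2]<.106)]; q=q[np.linalg.norm(q[:,:2]-[.602,.297],axis=1)<.05]
    print(n,len(q),q.min(0),q.max(0),(q.min(0)+q.max(0))/2)
plan((.603,.297,.2,21.4),(.603,.297,.065,21.4))
```

```text
wrist 882 [0.57159974 0.26547638 0.09200967] [0.63684382 0.33076055 0.10139233] [0.60422178 0.29811847 0.096701  ]
side 177 [0.56846469 0.26455222 0.09215364] [0.63451832 0.33058425 0.10245658] [0.60149151 0.29756824 0.09730511]
at [0.5939 0.2977 0.2003] [-179.82    1.19   21.55] w 0.0852 F [-0.4  0.2  0.4] t 15.78 j7 -106.0
dx 8.2 dy 4.0 dz 0.1 spin 0.0027 rows>=0.2
dx 0.0 dy -0.0 dz 135.0 spin 0.0000 rows>=3.2
```

Call:
send_rows(
  moves=[
    {"dx":8.5,"dy":3,"dz":0,"spin":0},
    {"dx":8.5,"dy":3,"dz":0,"spin":0},
    {"dx":8.5,"dy":3,"dz":30,"spin":0},
    {"dx":8.5,"dy":3,"dz":50,"spin":0},
    {"dx":8.5,"dy":3,"dz":50,"spin":0},
    {"dx":8.5,"dy":3,"dz":50,"spin":0},
    {"dx":8.5,"dy":3,"dz":50,"spin":0},
  ],
)

```text
clock: 16.37
tool_pos: [0.603, 0.2979, 0.1515]
ee_rot: [-179.8, 1.1, 21.5]
wrist_force: [-0.2, 0.2, 0.7]
gripper_width: 0.0854
```

Run:
```python
from h import *
plan((.603,.298,.065,21.4))
```

```text
at [0.603  0.2979 0.1515] [-179.81    1.07   21.51] w 0.0854 F [-0.2  0.2  0.7] t 16.37 j7 -106.4
dx 1.7 dy 0.2 dz 86.5 spin 0.0019 rows>=2.1
```

Call:
send_rows(
  moves=[
    {"dx":0.5,"dy":0,"dz":25,"spin":0},
    {"dx":1,"dy":0,"dz":50,"spin":0},
    {"dx":1.5,"dy":0,"dz":75,"spin":0},
    {"dx":1.7,"dy":0,"dz":86,"spin":0},
    {"dx":1.7,"dy":0,"dz":86,"spin":0},
    {"dx":1.7,"dy":0,"dz":86,"spin":0},
  ],
)

```text
clock: 16.87
tool_pos: [0.6037, 0.2987, 0.0666]
ee_rot: [-179.8, 1.0, 21.5]
wrist_force: [0.0, 0.6, 0.9]
gripper_width: 0.0854
```

Call:
send_rows(
  moves=[
    {"dx":0,"dy":0,"dz":0,"spin":0},
    {"dx":0,"dy":0,"dz":0,"spin":0},
    {"dx":0,"dy":0,"dz":0,"spin":0},
    {"dx":0,"dy":0,"dz":0,"spin":0},
    {"dx":0,"dy":0,"dz":0,"spin":0},
  ],
  gripper=0,
  squeeze=40,
)

```text
clock: 17.28
tool_pos: [0.604, 0.2988, 0.0673]
ee_rot: [-179.8, 0.9, 21.5]
wrist_force: [-0.1, -0.7, 0.3]
gripper_width: 0.0255
```

Run:
```python
from h import *
p=tool()[0]
plan((.603,.298,p[2]+.06,21.4),(.6917,.0456,p[2]+.06,21.4))
```

```text
at [0.604  0.2988 0.0673] [-179.79    0.93   21.51] w 0.0255 F [-0.1 -0.7  0.3] t 17.28 j7 -107.8
dx -2.3 dy 0.2 dz -60.0 spin 0.0018 rows>=1.4
dx -9.5 dy 267.4 dz 0.0 spin 0.0000 rows>=6.4
```

Run:
```python
from h import *
im1,_=robot.snapshot('wrist'); im2,_=robot.snapshot('side')
cv2.imwrite('pics/g.png',np.hstack([im1[:,80:560][:, :400],cv2.resize(im2[200:360,160:320],(400,400))]))
print(tool()[2]['gripper_width'])
```

```text
0.009998212856420233
```

View pics/g.png

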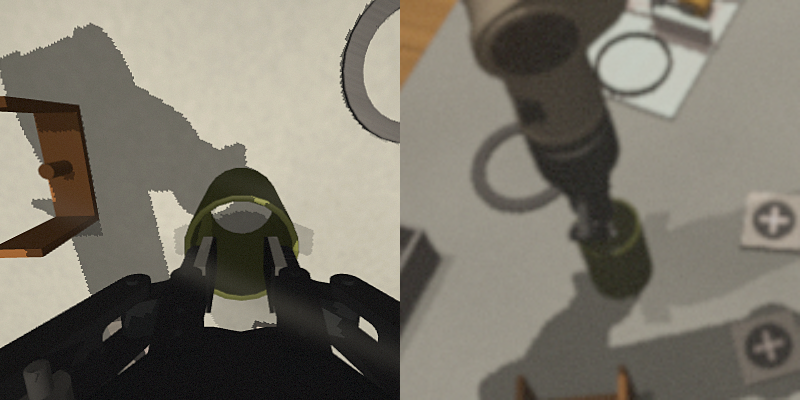

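Run:
```python
from h import *
i=robot.camera_info('wrist'); im,d=robot.snapshot('wrist'); P=cloud(i,d); p=tool()[0]
for u,v in [(320,172),(322,200),(270,245),(378,245),(322,297),(322,280),(285,245),(352,245),(285,290),(352,290),(250,275),(390,280),(322,240),(260,235)]: print(u,v,im[v,u],P[v,u].round(4),(P[v,u]-p).round(3))
cv2.imwrite('pics/g2.png',cv2.resize(im[150:350,220:420],None,fx=3,fy=3))
j=robot.camera_info('side'); jm,dd=robot.snapshot('side'); Q=cloud(j,dd)
hs=cv2.cvtColor(jm,cv2.COLOR_BGR2HSV); mk=(hs[...,0]>25)&(hs[...,0]<45)&(hs[...,1]>90); mk[:,:200]=0; mk[:,300:]=0; q=Q[mk]; q=q[np.linalg.norm(q[:,:2]-[.6,.3],axis=1)<.12]
print(len(q),q.min(0),q.max(0),np.percentile(q[:,2],[50,90,98])); t=q[q[:,2]>.085]; print(t.min(0),t.max(0)); b=q[q[:,2]<.03]; print(b.min(0),b.max(0))
```

```text
320 172 [28 43 41] [0.6344 0.3106 0.0261] [ 0.031  0.012 -0.041]
322 200 [30 62 61] [0.6322 0.3083 0.0991] [0.028 0.01  0.032]
270 245 [30 43 43] [0.5969 0.3258 0.0988] [-0.007  0.027  0.032]
378 245 [ 89 111 114] [0.586  0.2326 0.    ] [-0.018 -0.066 -0.067]
322 297 [ 58 103 103] [0.5769 0.2863 0.0994] [-0.027 -0.012  0.033]
322 280 [36 47 46] [0.578  0.2866 0.0825] [-0.026 -0.012  0.016]
285 245 [23 45 46] [0.5823 0.3165 0.0611] [-0.021  0.018 -0.006]
352 245 [15 34 31] [0.5971 0.2703 0.0538] [-0.007 -0.028 -0.013]
285 290 [16 22 24] [0.6125 0.3145 0.1592] [0.009 0.016 0.092]
352 290 [26 28 30] [0.6214 0.2931 0.1597] [ 0.018 -0.006  0.093]
250 275 [119 129 134] [ 5.108e-01  3.353e-01 -3.000e-04] [-0.093  0.037 -0.067]
390 280 [17 17 18] [0.6267 0.2794 0.153 ] [ 0.023 -0.019  0.086]
322 240 [17 31 29] [0.5779 0.2863 0.0169] [-0.026 -0.012 -0.05 ]
260 235 [154 170 175] [ 5.543e-01  3.394e-01 -3.000e-04] [-0.049  0.041 -0.067]
58 [0.56901527 0.26753826 0.00448034] [0.63056851 0.33004714 0.19075125] [0.09383787 0.10039871 0.10294407]
[0.56901527 0.26753826 0.08614368] [0.60754527 0.3296875  0.19075125]
[0.57247379 0.26776983 0.00448034] [0.63056851 0.32161915 0.02978061]
```

View pics/g2.png

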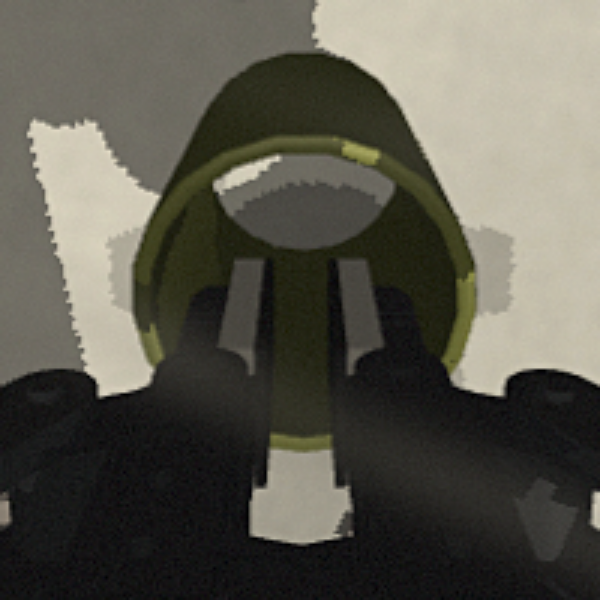

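Run:
```python
from h import *
i=robot.camera_info('wrist'); im,d=robot.snapshot('wrist'); P=cloud(i,d); p,M,s=tool()
print(p,s['gripper_width'],toworldpix(i,p))
for u,v in [(302,238),(300,255),(297,268),(337,238),(340,255),(344,268),(290,255)]: print(u,v,im[v,u],P[v,u].round(4),(M.T@(P[v,u]-p)).round(3))
```

```text
[0.60369356 0.29862837 0.06658878] -0.00011744830647587925 [319.47782009 230.25953652]
302 238 [17 32 33] [0.5755 0.3037 0.0224] [-0.024 -0.015  0.045]
300 255 [19 21 20] [0.6084 0.3103 0.1214] [ 0.008 -0.009 -0.055]
297 268 [34 37 38] [0.615  0.3121 0.1464] [ 0.014 -0.009 -0.08 ]
337 238 [20 36 36] [0.5859 0.2757 0.0208] [-0.024  0.015  0.046]
340 255 [12 13 20] [0.615  0.2921 0.1202] [ 0.007  0.01  -0.054]
344 268 [21 21 21] [0.6221 0.2953 0.147 ] [ 0.015  0.01  -0.081]
290 255 [21 39 39] [0.5785 0.3108 0.0654] [-0.019 -0.021  0.002]
```

Call:
send_rows(
  moves=[
    {"dx":0,"dy":0,"dz":0,"spin":0},
    {"dx":0,"dy":0,"dz":0,"spin":0},
    {"dx":0,"dy":0,"dz":0,"spin":0},
  ],
  gripper=1,
  squeeze=20,
)

```text
clock: 17.78
tool_pos: [0.6036, 0.2986, 0.0665]
ee_rot: [-179.8, 1.0, 21.5]
wrist_force: [-0.1, -0.3, -0.1]
gripper_width: 0.0363
```

Call:
send_rows(
  moves=[
    {"dx":0,"dy":0,"dz":0,"spin":0},
    {"dx":0,"dy":0,"dz":0,"spin":0},
    {"dx":0,"dy":0,"dz":0,"spin":0},
    {"dx":0,"dy":0,"dz":0,"spin":0},
  ],
)

```text
clock: 18.12
tool_pos: [0.6037, 0.2986, 0.0666]
ee_rot: [-179.8, 1.0, 21.5]
wrist_force: [0.0, 0.3, -0.7]
gripper_width: 0.0831
```

Run:
```python
from h import *
i=robot.camera_info('wrist'); im,d=robot.snapshot('wrist'); P=cloud(i,d); p,M,s=tool()
print(p,s['gripper_width'],s['wrist_force'],toworldpix(i,p))
q=P[(d>0)&(P[...,2]>.092)&(P[...,2]<.106)]; q=q[np.linalg.norm(q[:,:2]-[.602,.297],axis=1)<.05]
print(q.min(0),q.max(0),(q.min(0)+q.max(0))/2)
cv2.imwrite('pics/g3.png',cv2.resize(im[150:400,120:520],None,fx=2,fy=2))
```

```text
[0.60362294 0.29861425 0.06652103] 0.0851506325423312 [-0.29076819 -0.20942132  0.15501804] [319.46390463 230.31181617]
[0.57126974 0.26556563 0.09200363] [0.63729377 0.33067031 0.10117977] [0.60428176 0.29811797 0.0965917 ]
```

View pics/g3.png

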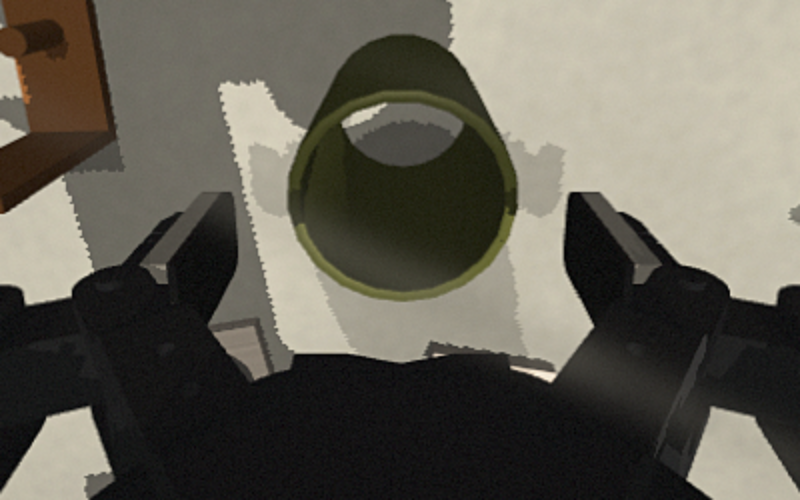

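Run:
```python
from h import *
i=robot.camera_info('wrist'); im,d=robot.snapshot('wrist'); P=cloud(i,d); p,M,s=tool()
L=(P-p)@M
for u,v in [(225,250),(230,249),(234,260),(236,270),(215,260),(200,280),(232,290),(410,249),(406,260)]: print(u,v,im[v,u],round(float(d[v,u]),3),P[v,u].round(4),L[v,u].round(4))
k=(d>0)&(abs(L[...,1])<.075)&(abs(L[...,1])>.036)&(L[...,2]<0.03)&(abs(L[...,0])<.03); print(k.sum(),L[k].min(0),L[k].max(0))
```

```text
225 250 [53 59 61] 0.131 [0.5994 0.344  0.1243] [ 0.0117 -0.044  -0.0578]
230 249 [42 48 49] 0.134 [0.5992 0.3424 0.1215] [ 0.0109 -0.0426 -0.055 ]
234 260 [28 32 34] 0.141 [0.5915 0.3395 0.1169] [ 0.0028 -0.0427 -0.0502]
236 270 [ 94 104 109] 0.275 [ 0.5102  0.3496 -0.0015] [-0.067  -0.0814  0.0695]
215 260 [70 78 84] 0.121 [0.5993 0.3449 0.1348] [ 0.0117 -0.0448 -0.0683]
200 280 [72 81 86] 0.105 [0.5998 0.3446 0.1514] [ 0.0118 -0.0444 -0.0849]
232 290 [8 9 0] 0.137 [0.5806 0.3348 0.1249] [-0.0092 -0.0423 -0.058 ]
410 249 [15 15 15] 0.133 [0.6312 0.2633 0.1226] [ 0.0117  0.0427 -0.0564]
406 260 [0 2 0] 0.139 [0.6239 0.2605 0.1185] [ 0.0039  0.0427 -0.0522]
31571 [-0.01242097 -0.07478916 -0.13427106] [ 0.01892157  0.07490653 -0.04886425]
```

The wrist depth shows the real open fingertips about 49 mm above the reported TCP, so the gripper closed above the hood and touched nothing. I allow for that and go 45 mm deeper.

Call:
send_rows(
  moves=[
    {"dx":0,"dy":0,"dz":20,"spin":0},
    {"dx":0,"dy":0,"dz":38,"spin":0},
    {"dx":0,"dy":0,"dz":45,"spin":0},
    {"dx":0,"dy":0,"dz":45,"spin":0},
    {"dx":0,"dy":0,"dz":45,"spin":0},
  ],
)

```text
clock: 18.63
tool_pos: [0.6028, 0.2985, 0.0216]
ee_rot: [-179.8, 1.0, 21.5]
wrist_force: [0.2, -0.3, 1.3]
gripper_width: 0.0857
```

Call:
send_rows(
  moves=[
    {"dx":0,"dy":0,"dz":0,"spin":0},
    {"dx":0,"dy":0,"dz":0,"spin":0},
    {"dx":0,"dy":0,"dz":0,"spin":0},
    {"dx":0,"dy":0,"dz":0,"spin":0},
    {"dx":0,"dy":0,"dz":0,"spin":0},
    {"dx":0,"dy":0,"dz":0,"spin":0},
  ],
  gripper=0,
  squeeze=40,
)

```text
clock: 19.13
tool_pos: [0.6042, 0.2992, 0.0233]
ee_rot: [-179.8, 0.8, 21.5]
wrist_force: [0.1, -0.7, 5.1]
gripper_width: 0.0658
```

Run:
```python
from h import *
i=robot.camera_info('wrist'); im,d=robot.snapshot('wrist'); P=cloud(i,d); p,M,s=tool()
q=P[(d>0)&(P[...,2]>.092)&(P[...,2]<.106)]; q=q[np.linalg.norm(q[:,:2]-[.602,.297],axis=1)<.05]
print(q.min(0),q.max(0),(q.min(0)+q.max(0))/2-p)
plan((.603,.298,p[2]+.06,21.4),(.6917,.0456,p[2]+.06,21.4))
```

```text
[0.57696039 0.25829955 0.0920003 ] [0.6374628  0.34517745 0.10596148] [0.00304231 0.00252088 0.07566106]
at [0.6042 0.2992 0.0233] [-179.77    0.84   21.49] w 0.0657 F [-1.2 -0.4  6.1] t 19.18 j7 -108.7
dx -2.4 dy 0.5 dz -60.0 spin 0.0016 rows>=1.4
dx -9.5 dy 267.4 dz 0.0 spin 0.0000 rows>=6.4
```

Call:
send_rows(
  moves=[
    {"dx":-1,"dy":0,"dz":-20,"spin":0},
    {"dx":-1,"dy":0,"dz":-45,"spin":0},
    {"dx":-1,"dy":0,"dz":-60,"spin":0},
    {"dx":-1,"dy":0,"dz":-60,"spin":0},
    {"dx":-1,"dy":0,"dz":-60,"spin":0},
  ],
)

```text
clock: 19.6
tool_pos: [0.6042, 0.299, 0.0835]
ee_rot: [-179.8, 0.8, 21.5]
wrist_force: [-0.5, -0.3, -2.0]
gripper_width: 0.0658
```

Call:
send_rows(
  moves=[
    {"dx":-1,"dy":35,"dz":0,"spin":0},
    {"dx":-2,"dy":75,"dz":0,"spin":0},
    {"dx":-4,"dy":115,"dz":0,"spin":0},
    {"dx":-5,"dy":155,"dz":0,"spin":0},
    {"dx":-7,"dy":195,"dz":0,"spin":0},
    {"dx":-8,"dy":230,"dz":0,"spin":0},
    {"dx":-9,"dy":255,"dz":0,"spin":0},
    {"dx":-9,"dy":263,"dz":0,"spin":0},
  ],
)

```text
clock: 20.27
tool_pos: [0.692, 0.0423, 0.0796]
ee_rot: [-180.0, 1.1, 21.0]
wrist_force: [-0.5, -0.6, -2.2]
gripper_width: 0.0659
```

Call:
send_rows(
  moves=[
    {"dx":0,"dy":3,"dz":0,"spin":0},
    {"dx":0,"dy":3,"dz":0,"spin":0},
    {"dx":0,"dy":3,"dz":0,"spin":0},
    {"dx":0,"dy":3,"dz":0,"spin":0},
  ],
)

```text
clock: 20.6
tool_pos: [0.6921, 0.0425, 0.079]
ee_rot: [-179.9, 1.1, 21.2]
wrist_force: [-0.2, -0.6, -2.0]
gripper_width: 0.0661
```

Run:
```python
from h import *
i=robot.camera_info('wrist'); im,d=robot.snapshot('wrist'); P=cloud(i,d); p,M,s=tool()
j=robot.camera_info('side'); jm,jd=robot.snapshot('side')
Q=cloud(j,jd); q=Q[(jd>0)&(Q[...,2]>.07)&(Q[...,2]<.165)]; q=q[np.linalg.norm(q[:,:2]-p[:2],axis=1)<.045]; print(q.min(0),q.max(0),(q.min(0)+q.max(0))/2)
print('recess px wrist',toworldpix(i,(.6917,.0456,.014)),'side',toworldpix(j,(.6917,.0456,.014)))
cv2.imwrite('pics/h1.png',np.hstack([im[:,120:520],cv2.resize(jm[160:280,200:320],(400,400))]))
plan((.692,.046,p[2],21.4))
```

```text
[0.65508031 0.00324923 0.07000162] [0.72209547 0.08601933 0.16078133] [0.68858789 0.04463428 0.11539147]
recess px wrist [316.34871129 202.80363497] side [251.89922755 223.58967652]
at [0.6925 0.0422 0.0796] [-179.92    1.08   21.21] w 0.066 F [ 0.4  0.2 -2. ] t 20.7 j7 -84.2
dx 0.9 dy -3.7 dz 0.3 spin -0.0033 rows>=0.1
```

View pics/h1.png

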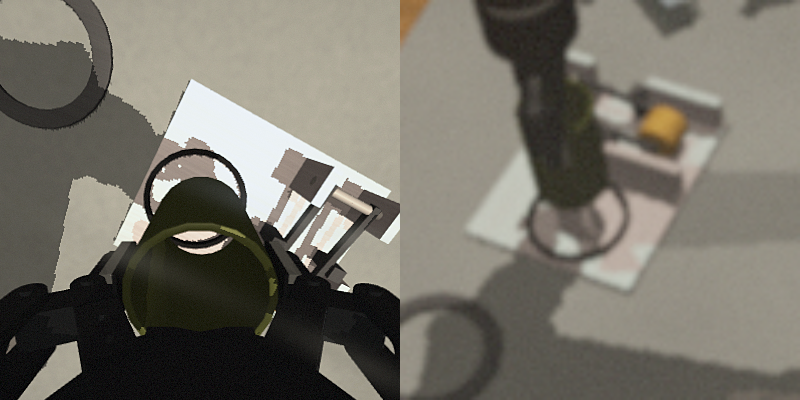

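Wrist view: recess ring centre is near (315,197), with the hood hanging just behind it. Side view agrees. I check the ring centre by casting rays.

Run:
```python
from h import *
i=robot.camera_info('wrist');j=robot.camera_info('side');t=robot.camera_info('top')
print(onz(i,315,197,.014),onz(j,253.7,226.6,.014),onz(t,270+140/5-.4,110+188/5-.4,.014))
p=tool()[0]; plan((.694,.046,.034,21.4))
```

```text
[0.69667692 0.04830962 0.014     ] [0.68224503 0.05452987 0.014     ] [0.69147647 0.04533731 0.014     ]
at [0.6925 0.0422 0.0796] [-179.92    1.08   21.21] w 0.066 F [ 0.4  0.2 -2. ] t 20.7 j7 -84.2
dx 3.6 dy -3.0 dz 45.6 spin -0.0033 rows>=1.1
```

Call:
send_rows(
  moves=[
    {"dx":2.7,"dy":-4,"dz":0,"spin":0},
    {"dx":2.7,"dy":-4,"dz":0,"spin":0},
    {"dx":2.7,"dy":-4,"dz":15,"spin":0},
    {"dx":2.7,"dy":-4,"dz":30,"spin":0},
    {"dx":2.7,"dy":-4,"dz":40,"spin":0},
    {"dx":2.7,"dy":-4,"dz":47,"spin":0},
    {"dx":2.7,"dy":-4,"dz":47,"spin":0},
    {"dx":2.7,"dy":-4,"dz":47,"spin":0},
  ],
)

```text
clock: 21.37
tool_pos: [0.6927, 0.0469, 0.0325]
ee_rot: [-179.9, 1.1, 21.2]
wrist_force: [-0.8, 0.6, -0.2]
gripper_width: 0.0659
```

Call:
send_rows(
  moves=[
    {"dx":0,"dy":0,"dz":2,"spin":0},
    {"dx":0,"dy":0,"dz":2,"spin":0},
    {"dx":0,"dy":0,"dz":2,"spin":0},
  ],
)

```text
clock: 21.62
tool_pos: [0.6931, 0.047, 0.0311]
ee_rot: [-179.9, 1.0, 21.2]
wrist_force: [0.5, -0.4, -1.3]
gripper_width: 0.0659
```

Call:
send_rows(
  moves=[
    {"dx":0,"dy":0,"dz":2,"spin":0},
    {"dx":0,"dy":0,"dz":2,"spin":0},
    {"dx":0,"dy":0,"dz":2,"spin":0},
  ],
)

```text
clock: 21.87
tool_pos: [0.6935, 0.047, 0.0295]
ee_rot: [-179.9, 1.0, 21.2]
wrist_force: [0.1, -0.0, -0.1]
gripper_width: 0.066
```

Call:
send_rows(
  moves=[
    {"dx":0,"dy":0,"dz":0,"spin":0},
    {"dx":0,"dy":0,"dz":0,"spin":0},
    {"dx":0,"dy":0,"dz":0,"spin":0},
    {"dx":0,"dy":0,"dz":0,"spin":0},
  ],
  gripper=1,
)

```text
clock: 22.2
tool_pos: [0.6936, 0.047, 0.0297]
ee_rot: [-179.9, 1.0, 21.2]
wrist_force: [-0.3, 0.8, 0.5]
gripper_width: 0.0854
```

Call:
send_rows(
  moves=[
    {"dx":0,"dy":0,"dz":-25,"spin":0},
    {"dx":0,"dy":0,"dz":-60,"spin":0},
    {"dx":0,"dy":0,"dz":-95,"spin":0},
    {"dx":0,"dy":0,"dz":-130,"spin":0},
    {"dx":0,"dy":0,"dz":-130,"spin":0},
    {"dx":0,"dy":0,"dz":-130,"spin":0},
  ],
)

```text
clock: 22.7
tool_pos: [0.6978, 0.0481, 0.1631]
ee_rot: [180.0, 0.6, 21.2]
wrist_force: [0.9, -0.8, -0.5]
gripper_width: 0.0854
```

```bash
cat >> h.py <<'E'
def scan(n,vis=None,box=None):
    """holders by cloud-independent white mask in a static view"""
    i=robot.camera_info(n); im,d=robot.snapshot(n); lo=195
    return i,im,d
E
python3 - <<'E'
from h import *
i=robot.camera_info('wrist'); im,d=robot.snapshot('wrist'); P=cloud(i,d)
q=P[(d>0)&(P[...,2]>.095)&(P[...,2]<.112)]; q=q[np.linalg.norm(q[:,:2]-[.692,.046],axis=1)<.06]; print(q.min(0),q.max(0),(q.min(0)+q.max(0))/2)
i=robot.camera_info('top'); im,d=robot.snapshot('top')
m,o=holders(im,i,lo=195)
for a,w,c,ctr,sz in o:
    if 100<c[:,0,0].mean()<480 and 180<c[:,0,1].mean()<280: print(a,c[:,0].mean(0).round(),[np.round(x,4) for x in pose(w)])
cv2.imwrite('pics/t2.png',cv2.resize(im[100:280,180:450],None,fx=2.9,fy=2.9))
plan()
E
```

```text
[0.66110819 0.01393101 0.09500564] [0.72646883 0.07878197 0.10717877] [0.69378851 0.04635649 0.1010922 ]
434.0 [443. 272.] [array([ 0.2354, -0.4805]), np.float64(-121.9192), np.float64(0.1513), np.float64(0.0614)]
393.0 [219. 229.] [array([0.4306, 0.3342]), np.float64(32.121), np.float64(0.1481), np.float64(0.0613)]
419.0 [413. 226.] [array([ 0.4397, -0.377 ]), np.float64(-40.293), np.float64(0.1521), np.float64(0.0618)]
388.5 [379. 214.] [array([ 0.4875, -0.2435]), np.float64(-10.9583), np.float64(0.1491), np.float64(0.0592)]
at [0.6951 0.0475 0.1589] [-179.92    1.05   21.22] w 0.0855 F [-0.4  0.2 -0.2] t 22.8 j7 -83.5
```

View pics/t2.png

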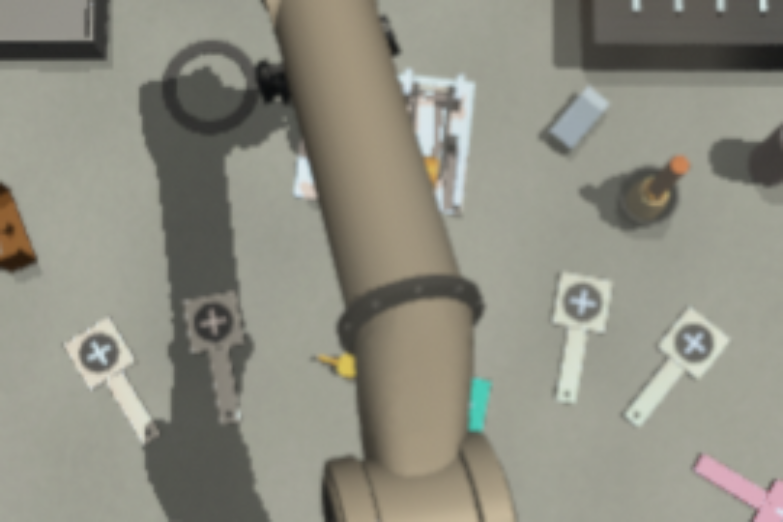

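Top view: the hood is in the recess (centre .694,.046, top at .106 m) and the brush is in its cup. White holders are h1 (98,352), h0 (212,322), h2 (582,300) and h3 (693,342) in this crop. I start with h2, which needs the least turning.

```bash
cat >> h.py <<'E'
CAD=np.array([.6457,-.055]); CY=-6.1
def grip(px,py,yaw,back=.075):
    t=np.radians(yaw); return px-back*np.cos(t),py-back*np.sin(t)
def cad(x,y=0):
    t=np.radians(CY); return CAD[0]+x*np.cos(t)-y*np.sin(t),CAD[1]+x*np.sin(t)+y*np.cos(t)
E
python3 - <<'E'
from h import *
g=grip(.4895,-.244,-10.9); print(g)
plan((.55,-.09,.16,5),(*g,.14,-10.9))
E
```

```text
(np.float64(0.4158530965477667), np.float64(-0.22981784177575815))
at [0.6951 0.0475 0.1589] [-179.92    1.05   21.22] w 0.0855 F [-0.4  0.2 -0.2] t 22.8 j7 -83.5
dx -185.0 dy 75.7 dz 2.2 spin 0.2831 rows>=4.8
dx -145.8 dy 127.6 dz 20.0 spin 0.2775 rows>=4.7
```

Call:
send_rows(
  moves=[
    {"dx":-35,"dy":14,"dz":0,"spin":0.06},
    {"dx":-72,"dy":30,"dz":0,"spin":0.12},
    {"dx":-109,"dy":45,"dz":0,"spin":0.18},
    {"dx":-146,"dy":60,"dz":0,"spin":0.23},
    {"dx":-185,"dy":76,"dz":0,"spin":0.28},
    {"dx":-185,"dy":76,"dz":0,"spin":0.28},
  ],
  gripper=0.7,
)

```text
clock: 23.3
tool_pos: [0.5421, -0.0989, 0.1599]
ee_rot: [179.5, 1.6, 4.5]
wrist_force: [-0.4, -1.3, -0.7]
gripper_width: 0.0599
```

Call:
send_rows(
  moves=[
    {"dx":-29,"dy":25,"dz":5,"spin":0.06},
    {"dx":-58,"dy":51,"dz":10,"spin":0.12},
    {"dx":-88,"dy":77,"dz":15,"spin":0.18},
    {"dx":-117,"dy":102,"dz":20,"spin":0.23},
    {"dx":-146,"dy":128,"dz":20,"spin":0.28},
    {"dx":-146,"dy":128,"dz":20,"spin":0.28},
    {"dx":-146,"dy":128,"dz":20,"spin":0.28},
    {"dx":-146,"dy":128,"dz":20,"spin":0.28},
  ],
)

```text
clock: 23.97
tool_pos: [0.4058, -0.2374, 0.1441]
ee_rot: [179.2, 1.5, -11.6]
wrist_force: [-0.0, 0.2, -0.2]
gripper_width: 0.0599
```

```bash
cat >> h.py <<'E'
def wl(z=.008,near=(0,0),lo=150,name=None):
    """white holder nearest 'near' in the wrist view"""
    i=robot.camera_info('wrist'); im,d=robot.snapshot('wrist'); P=cloud(i,d)
    hsv=cv2.cvtColor(im,cv2.COLOR_BGR2HSV)
    k=(d>0)&(abs(P[...,2]-z)<.0035)&(np.linalg.norm(P[...,:2]-np.array(near),axis=2)<.17)
    m=cv2.morphologyEx((k*255).astype(np.uint8),cv2.MORPH_OPEN,np.ones((3,3),np.uint8))
    cs=[c for c in cv2.findContours(m,cv2.RETR_EXTERNAL,cv2.CHAIN_APPROX_NONE)[0] if cv2.contourArea(c)>400]
    if name: cv2.imwrite(name,np.hstack([im[:,120:520],cv2.cvtColor(m,cv2.COLOR_GRAY2BGR)[:,120:520]]))
    for c in cs:
        w=np.array([onz(i,*p,z)[:2] for p in c[:,0]],np.float32)
        print(cv2.contourArea(c),c[:,0].mean(0).round(),[np.round(x,4) for x in pose(w)])
E
python3 - <<'E'
from h import *
wl(near=(.45,-.235),name='pics/w3.png')
plan()
E
```

```text
1608.5 [212. 229.] [array([ 0.3722, -0.0976]), np.float64(78.252), np.float64(0.062), np.float64(0.0592)]
4808.0 [417. 157.] [array([ 0.4407, -0.3756]), np.float64(-39.9261), np.float64(0.1538), np.float64(0.0649)]
5369.5 [308. 138.] [array([ 0.49  , -0.2427]), np.float64(-10.9669), np.float64(0.1536), np.float64(0.0634)]
at [ 0.4065 -0.2368  0.1443] [179.16   1.48 -11.46] w 0.06 F [0.6 0.2 0.7] t 24.02 j7 -79.0
```

View pics/w3.png

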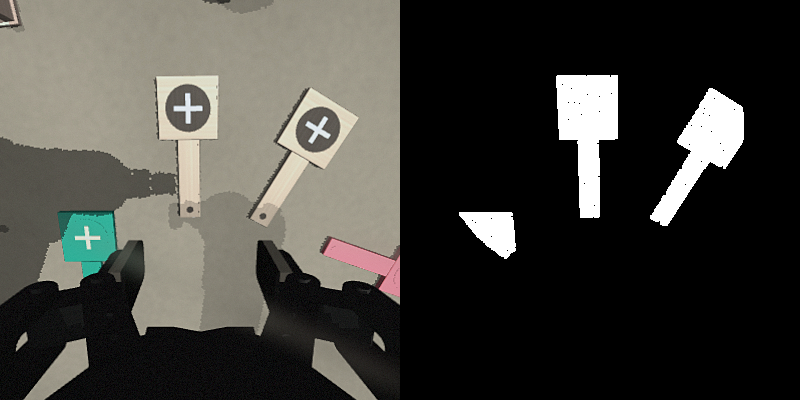

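Run:
```python
from h import *
g=grip(.490,-.2427,-11); print(g)
plan((*g,.05,-11))
```

```text
(np.float64(0.4163779612414252), np.float64(-0.22838932534675915))
at [ 0.4065 -0.2368  0.1443] [179.16   1.48 -11.46] w 0.06 F [0.6 0.2 0.7] t 24.02 j7 -79.0
dx 10.4 dy -11.6 dz 93.9 spin -0.0081 rows>=2.3
```

Call:
send_rows(
  moves=[
    {"dx":10.4,"dy":-11.6,"dz":20,"spin":-0.008},
    {"dx":10.4,"dy":-11.6,"dz":55,"spin":-0.008},
    {"dx":10.4,"dy":-11.6,"dz":94,"spin":-0.008},
    {"dx":10.4,"dy":-11.6,"dz":94,"spin":-0.008},
    {"dx":10.4,"dy":-11.6,"dz":94,"spin":-0.008},
    {"dx":10.4,"dy":-11.6,"dz":94,"spin":-0.008},
  ],
  gripper=0.55,
)

```text
clock: 24.52
tool_pos: [0.4181, -0.2282, 0.0512]
ee_rot: [179.2, 1.4, -10.9]
wrist_force: [0.9, 0.3, -0.3]
gripper_width: 0.0468
```

Run:
```python
from h import *
g=grip(.490,-.2427,-11)
plan((*g,-.030,-11))
```

```text
at [ 0.4181 -0.2282  0.0512] [179.17   1.38 -10.91] w 0.0468 F [ 0.9  0.3 -0.3] t 24.52 j7 -81.4
dx 0.4 dy -0.6 dz 81.2 spin 0.0015 rows>=1.9
```

Call:
send_rows(
  moves=[
    {"dx":0.4,"dy":-0.5,"dz":30,"spin":0},
    {"dx":0.4,"dy":-0.5,"dz":55,"spin":0},
    {"dx":0.4,"dy":-0.5,"dz":70,"spin":0},
    {"dx":0.4,"dy":-0.5,"dz":76,"spin":0},
    {"dx":0.4,"dy":-0.5,"dz":81,"spin":0},
    {"dx":0.4,"dy":-0.5,"dz":81,"spin":0},
    {"dx":0.4,"dy":-0.5,"dz":81,"spin":0},
  ],
)

```text
clock: 25.1
tool_pos: [0.4178, -0.2291, -0.0285]
ee_rot: [179.1, 1.2, -10.9]
wrist_force: [-0.1, -0.2, 0.8]
gripper_width: 0.0473
```

Call:
send_rows(
  moves=[
    {"dx":0,"dy":0,"dz":4,"spin":0},
    {"dx":0,"dy":0,"dz":4,"spin":0},
    {"dx":0,"dy":0,"dz":4,"spin":0},
  ],
)

```text
clock: 25.35
tool_pos: [0.4183, -0.2294, -0.0319]
ee_rot: [179.1, 1.2, -10.9]
wrist_force: [-0.6, -0.7, 0.4]
gripper_width: 0.0471
```

Call:
send_rows(
  moves=[
    {"dx":0,"dy":0,"dz":4,"spin":0},
    {"dx":0,"dy":0,"dz":4,"spin":0},
    {"dx":0,"dy":0,"dz":4,"spin":0},
  ],
)

```text
clock: 25.6
tool_pos: [0.4179, -0.2293, -0.0361]
ee_rot: [179.1, 1.2, -10.9]
wrist_force: [0.1, -0.3, -0.6]
gripper_width: 0.0471
```

Run:
```python
from h import *
plan()
i=robot.camera_info('wrist'); im,d=robot.snapshot('wrist'); P=cloud(i,d); p,M,s=tool(); L=(P-p)@M
k=(d>0)&(abs(L[...,1])<.06)&(abs(L[...,0])<.0125)&(P[...,2]<.08); y=L[k]; z=P[k][:,2]
f=(abs(y[:,1])>.02)&(y[:,2]<-.02); print('tip z L',y[f][:,2].max() if f.any() else None, np.percentile(z,[1,50]), P[k][f].min(0) if f.any() else '')
```

```text
at [ 0.4179 -0.2293 -0.0361] [179.12   1.19 -10.91] w 0.0471 F [ 0.1 -0.3 -0.6] t 25.6 j7 -83.2
tip z L -0.032737528379466 [-0.00187105  0.05645701] [ 0.39554725 -0.28998698 -0.00292359]
```

Call:
send_rows(
  moves=[
    {"dx":0,"dy":0,"dz":2,"spin":0},
    {"dx":0,"dy":0,"dz":2,"spin":0},
    {"dx":0,"dy":0,"dz":2,"spin":0},
  ],
)

```text
clock: 25.9
tool_pos: [0.4178, -0.2293, -0.0382]
ee_rot: [179.1, 1.2, -10.9]
wrist_force: [0.2, 0.2, -0.7]
gripper_width: 0.047
```

Call:
send_rows(
  moves=[
    {"dx":0,"dy":0,"dz":0,"spin":0},
    {"dx":0,"dy":0,"dz":0,"spin":0},
    {"dx":0,"dy":0,"dz":0,"spin":0},
    {"dx":0,"dy":0,"dz":0,"spin":0},
    {"dx":0,"dy":0,"dz":0,"spin":0},
  ],
  gripper=0,
  squeeze=100,
)

```text
clock: 26.32
tool_pos: [0.4194, -0.2278, -0.0368]
ee_rot: [179.2, 1.1, -10.9]
wrist_force: [-2.0, 5.7, 12.7]
gripper_width: 0.0206
```

Run:
```python
from h import *
plan((.419,-.228,.04,-10.9),(*cad(-.139),.045,-6.1))
```

```text
at [ 0.4194 -0.2278 -0.0368] [179.22   1.12 -10.87] w 0.0206 F [-2.   5.7 12.7] t 26.32 j7 -83.2
dx -1.9 dy 1.3 dz -76.7 spin 0.0005 rows>=1.8
dx 51.4 dy -201.1 dz -5.0 spin -0.0838 rows>=5.0
```

Call:
send_rows(
  moves=[
    {"dx":0,"dy":0,"dz":-20,"spin":0},
    {"dx":0,"dy":0,"dz":-50,"spin":0},
    {"dx":0,"dy":0,"dz":-80,"spin":0},
    {"dx":0,"dy":0,"dz":-80,"spin":0},
    {"dx":0,"dy":0,"dz":-80,"spin":0},
  ],
)

```text
clock: 26.73
tool_pos: [0.4224, -0.2276, 0.0446]
ee_rot: [179.2, 0.9, -10.9]
wrist_force: [0.3, 0.7, -1.5]
gripper_width: 0.0206
```

Run:
```python
from h import *
plan((*cad(-.139),.045,-6.1))
wl(z=.0805,near=(.49,-.24))
```

```text
at [ 0.4224 -0.2276  0.0446] [179.16   0.92 -10.88] w 0.0206 F [ 0.3  0.7 -1.5] t 26.73 j7 -81.7
dx 48.2 dy -200.0 dz -4.1 spin -0.0834 rows>=4.9
```

Call:
send_rows(
  moves=[
    {"dx":8,"dy":-35,"dz":0,"spin":-0.02},
    {"dx":17,"dy":-72,"dz":0,"spin":-0.04},
    {"dx":26,"dy":-110,"dz":0,"spin":-0.06},
    {"dx":36,"dy":-150,"dz":0,"spin":-0.083},
    {"dx":44,"dy":-183,"dz":0,"spin":-0.083},
    {"dx":48,"dy":-200,"dz":0,"spin":-0.083},
    {"dx":48,"dy":-200,"dz":0,"spin":-0.083},
    {"dx":48,"dy":-200,"dz":0,"spin":-0.083},
  ],
)

```text
clock: 27.45
tool_pos: [0.5042, -0.0384, 0.0377]
ee_rot: [179.3, 1.4, -6.0]
wrist_force: [0.3, 0.4, -1.7]
gripper_width: 0.0203
```

```bash
cat >> h.py <<'E'
def held(name=None):
    """held holder's plate pose from the wrist depth, caddy frame"""
    i=robot.camera_info('wrist'); im,d=robot.snapshot('wrist'); P=cloud(i,d); p,M,s=tool(); L=(P-p)@M
    k=(d>0)&(L[...,0]>.02)&(L[...,0]<.13)&(abs(L[...,1])<.05)&(L[...,2]<-.03)&(L[...,2]>-.062)
    m=cv2.morphologyEx((k*255).astype(np.uint8),cv2.MORPH_OPEN,np.ones((3,3),np.uint8))>0
    n,lab,st,_=cv2.connectedComponentsWithStats(m.astype(np.uint8)); 
    if n<2: print('none'); return
    m=lab==1+np.argmax(st[1:,4]); q=P[m]; l=L[m]
    A=np.c_[q[:,:2],np.ones(len(q))]; c=np.linalg.lstsq(A,q[:,2],rcond=None)[0]
    cs=cv2.findContours(m.astype(np.uint8),cv2.RETR_EXTERNAL,cv2.CHAIN_APPROX_NONE)[0]; C=max(cs,key=cv2.contourArea)
    w=P[C[:,0,1],C[:,0,0]][:,:2]; t=np.radians(CY); Rm=np.array([[np.cos(t),-np.sin(t)],[np.sin(t),np.cos(t)]])
    wc=(w-CAD)@Rm; front=wc[:,0].max(); pl=wc[wc[:,0]>front-.05]; 
    e=wc[(wc[:,0]>front-.055)&(wc[:,0]<front-.01)]; mid=(e[:,1].max()+e[:,1].min())/2
    L1=e[e[:,1]>mid]; L2=e[e[:,1]<mid]; a=[np.degrees(np.arctan(np.polyfit(x[:,0],x[:,1],1)[0])) for x in (L1,L2)]
    ctr=q[:,:2].mean(0); zc=c@[*ctr,1]
    print('front',round(front*1000,1),'midy',round(mid*1000,1),'w',round((e[:,1].max()-e[:,1].min())*1000,1),'yaw rel',np.round(a,1),'top z %.4f'%zc,'slope along x %.3f y %.3f'%(c[0]*np.cos(t)+c[1]*np.sin(t),-c[0]*np.sin(t)+c[1]*np.cos(t)), 'tool cad',np.round(((p[:2]-CAD)@Rm)*1000,1),'n',m.sum())
    if name: cv2.imwrite(name,im[:,100:540])
E
python3 - <<'E'
from h import *
held('pics/w4.png'); plan((*cad(-.139),.045,-6.1))
E
```

```text
front -36.8 midy 1.1 w 65.1 yaw rel [-0.6 -1.4] top z 0.0808 slope along x -0.012 y 0.001 tool cad [-142.7   -0.3] n 22483
at [ 0.5038 -0.0402  0.0378] [179.25   1.41  -6.11] w 0.0206 F [-0.6 -0.8 -0.8] t 27.5 j7 -102.6
dx 3.5 dy -0.2 dz -7.3 spin -0.0002 rows>=0.2
```

View pics/w4.png

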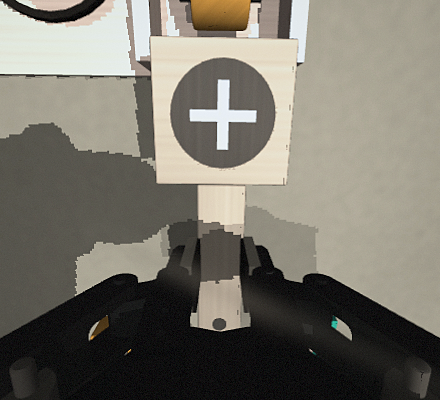

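Wrist view: the plate is held level and square in front of the nest, cross at (223,115), roller at (220,12). I check the guides' centre line before lowering.

Run:
```python
from h import *
t=np.radians(CY); Rm=np.array([[np.cos(t),-np.sin(t)],[np.sin(t),np.cos(t)]])
for n in ['wrist','top','side']:
    if n=='wrist': i=robot.camera_info(n); im,d=robot.snapshot(n)
    elif n=='top': z=np.load('top0.npz'); i=robot.camera_info(n); d=z['d']
    else: z=np.load('side0.npz'); i=robot.camera_info(n); d=z['d']
    P=cloud(i,d); q=P[(d>0)&(P[...,2]>.037)&(P[...,2]<.047)]; c=(q[:,:2]-CAD)@Rm
    for s in (1,-1):
        e=c[(c[:,0]>-.05)&(c[:,0]<.04)&(s*c[:,1]>.025)&(s*c[:,1]<.055)]
        if len(e): print(n,s,len(e),'x',e[:,0].min().round(4),e[:,0].max().round(4),'y',np.percentile(e[:,1],[2,50,98]).round(4),'slope',np.round(np.polyfit(e[:,0],e[:,1],1)[0],3))
```

```text
wrist 1 1114 x -0.0397 -0.0101 y [0.0399 0.0441 0.0488] slope -0.01
wrist -1 774 x -0.0398 -0.0099 y [-0.045  -0.0408 -0.036 ] slope 0.125
top 1 58 x -0.041 0.0393 y [0.0254 0.0413 0.0465] slope -0.095
top -1 57 x -0.0411 0.0396 y [-0.047  -0.0425 -0.0274] slope 0.077
side 1 81 x -0.0437 0.0381 y [0.0277 0.0433 0.0491] slope -0.11
side -1 78 x -0.0448 0.0392 y [-0.0466 -0.0393 -0.0293] slope 0.053
```

Run:
```python
from h import *
plan((*cad(-.138,.0003),.012,-5.6),(*cad(-.138,.0003),-.026,-5.6))
```

```text
at [ 0.5038 -0.041   0.0381] [179.24   1.38  -6.21] w 0.0202 F [-0.3 -1.5 -2.4] t 27.55 j7 -102.6
dx 5.2 dy -1.8 dz 26.0 spin -0.0106 rows>=0.6
dx 0.0 dy -0.0 dz 38.0 spin 0.0000 rows>=0.9
```

Call:
send_rows(
  moves=[
    {"dx":4.5,"dy":-1,"dz":0,"spin":-0.01},
    {"dx":4.5,"dy":-1,"dz":10,"spin":-0.01},
    {"dx":5,"dy":-1,"dz":26,"spin":-0.01},
    {"dx":5,"dy":-1,"dz":26,"spin":-0.01},
    {"dx":5,"dy":-1,"dz":26,"spin":-0.01},
  ],
)

```text
clock: 27.97
tool_pos: [0.5067, -0.0417, 0.0108]
ee_rot: [179.2, 1.6, -5.7]
wrist_force: [0.8, 0.0, -1.5]
gripper_width: 0.0207
```

Run:
```python
from h import *
held(); plan((*cad(-.138,.0003),-.027,-5.6))
```

```text
front -16.4 midy -7.2 w 76.1 yaw rel [-32.9   4.1] top z 0.0532 slope along x -0.050 y 0.051 tool cad [-138.6   -1.2] n 23473
at [ 0.5077 -0.0415  0.0116] [179.24   1.45  -5.69] w 0.0206 F [ 0.4  0.2 -1.4] t 28.02 j7 -102.8
dx 1.6 dy -2.0 dz 38.6 spin -0.0016 rows>=0.9
```

Call:
send_rows(
  moves=[
    {"dx":0.5,"dy":-1.5,"dz":10,"spin":0},
    {"dx":1,"dy":-1.5,"dz":25,"spin":0},
    {"dx":1.5,"dy":-1.5,"dz":36,"spin":0},
    {"dx":1.5,"dy":-1.5,"dz":38,"spin":0},
    {"dx":1.5,"dy":-1.5,"dz":38,"spin":0},
  ],
)

```text
clock: 28.43
tool_pos: [0.5075, -0.0405, -0.0273]
ee_rot: [179.2, 1.6, -5.7]
wrist_force: [-0.2, 0.0, -1.1]
gripper_width: 0.0204
```

Call:
send_rows(
  moves=[
    {"dx":0,"dy":0,"dz":2,"spin":0},
    {"dx":0,"dy":0,"dz":2,"spin":0},
    {"dx":0,"dy":0,"dz":2,"spin":0},
  ],
)

```text
clock: 28.68
tool_pos: [0.5078, -0.0405, -0.0289]
ee_rot: [179.2, 1.5, -5.7]
wrist_force: [0.1, -0.3, -1.6]
gripper_width: 0.0206
```

Run:
```python
from h import *
i=robot.camera_info('wrist'); im,d=robot.snapshot('wrist'); P=cloud(i,d); p,M,s=tool(); L=(P-p)@M
k=(d>0)&(L[...,0]>.02)&(L[...,0]<.11)&(abs(L[...,1])<.01)&(P[...,2]<.03); q=P[k]; l=L[k]
for a in (.025,.045,.06,.08,.1): 
    r=q[abs(l[:,0]-a)<.004]; print(a,len(r),np.median(r[:,2]).round(4) if len(r) else '')
cv2.imwrite('pics/w5.png',im[:,100:540]); plan((*cad(-.073,.0003),-.029,-6.1))
```

```text
0.025 604 0.0145
0.045 674 0.0143
0.06 770 0.0145
0.08 863 0.0143
0.1 949 0.0134
at [ 0.5079 -0.0405 -0.0289] [179.24   1.51  -5.69] w 0.0206 F [ 0.2 -0.2 -1.4] t 28.73 j7 -104.2
dx 65.6 dy -0.1 dz -1.6 spin 0.0071 rows>=1.6
```

Call:
send_rows(
  moves=[
    {"dx":8,"dy":0,"dz":-0.2,"spin":0},
    {"dx":16,"dy":0,"dz":-0.4,"spin":0},
    {"dx":24,"dy":0,"dz":-0.6,"spin":0},
    {"dx":32,"dy":0,"dz":-0.8,"spin":0},
    {"dx":40,"dy":0,"dz":-1,"spin":0},
    {"dx":48,"dy":0,"dz":-1.2,"spin":0},
    {"dx":56,"dy":0,"dz":-1.4,"spin":0},
    {"dx":56,"dy":0,"dz":-1.4,"spin":0},
  ],
)

```text
clock: 29.4
tool_pos: [0.5668, -0.0466, -0.0287]
ee_rot: [179.2, 1.3, -5.7]
wrist_force: [0.6, -1.3, -3.8]
gripper_width: 0.0207
```

```bash
cat >> h.py <<'E'
def stackz(name=None):
    i=robot.camera_info('wrist'); im,d=robot.snapshot('wrist'); P=cloud(i,d); p,M,s=tool(); L=(P-p)@M
    k=(d>0)&(L[...,0]>.02)&(L[...,0]<.13)&(abs(L[...,1])<.011); q=P[k]; l=L[k]
    print('z along tool x',[(a,np.median(q[abs(l[:,0]-a)<.004][:,2]).round(4)) for a in (.025,.035,.045,.055,.065,.075) if (abs(l[:,0]-a)<.004).any()])
    if name: cv2.imwrite(name,im[:,100:540])
E
python3 - <<'E'
from h import *
stackz('pics/w6.png'); plan((*cad(-.070,.0003),-.029,-6.1))
E
```

```text
z along tool x [(0.025, np.float64(0.1029)), (0.035, np.float64(0.0144)), (0.045, np.float64(0.0141)), (0.055, np.float64(0.0146)), (0.065, np.float64(0.0491)), (0.075, np.float64(0.053))]
at [ 0.5659 -0.0465 -0.0288] [179.25   1.34  -5.72] w 0.0203 F [ 0.7 -1.6 -3.1] t 29.45 j7 -103.4
dx 10.3 dy -0.3 dz -0.0 spin 0.0066 rows>=0.2
```

View pics/w6.png

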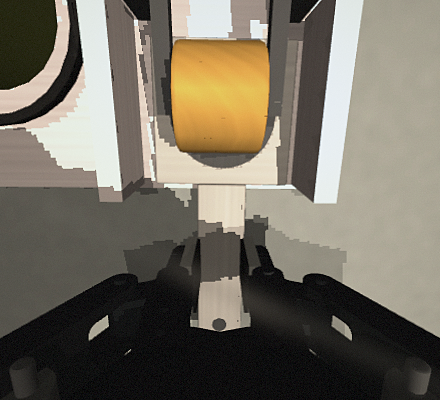

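The plate is in the channel under the roller (220,95). Now I push it home.

Call:
send_rows(
  moves=[
    {"dx":5,"dy":0,"dz":0,"spin":0},
    {"dx":9,"dy":0,"dz":0,"spin":0},
    {"dx":11,"dy":0,"dz":0,"spin":0},
    {"dx":11,"dy":0,"dz":0,"spin":0},
  ],
)

```text
clock: 29.78
tool_pos: [0.5746, -0.0477, -0.0298]
ee_rot: [179.2, 1.6, -5.7]
wrist_force: [-4.7, -0.9, -1.7]
gripper_width: 0.0205
```

Run:
```python
from h import *
plan((*cad(-.070,.0003),-.029,-6.1))
```

```text
at [ 0.5746 -0.0477 -0.0298] [179.2    1.61  -5.71] w 0.0205 F [-4.7 -0.9 -1.7] t 29.78 j7 -103.2
dx 1.5 dy -0.6 dz -0.9 spin 0.0067 rows>=0.1
```

Call:
send_rows(
  moves=[
    {"dx":3,"dy":0,"dz":0,"spin":0},
    {"dx":5,"dy":0,"dz":0,"spin":0},
    {"dx":5,"dy":0,"dz":0,"spin":0},
  ],
)

```text
clock: 30.03
tool_pos: [0.5742, -0.0478, -0.0306]
ee_rot: [179.1, 2.2, -5.7]
wrist_force: [-11.6, 0.3, 4.8]
gripper_width: 0.0207
```

Run:
```python
from h import *
plan()
t=np.radians(CY); Rm=np.array([[np.cos(t),-np.sin(t)],[np.sin(t),np.cos(t)]])
i=robot.camera_info('wrist'); im,d=robot.snapshot('wrist'); P=cloud(i,d); C=(P[...,:2]-CAD)@Rm
k=(d>0)&(abs(P[...,2]-.0143)<.0025)&(abs(C[...,1])<.03)&(C[...,0]>-.05)&(C[...,0]<-.01)&(abs(C[...,1])>.014); print('rear edge x',np.percentile(C[k][:,0],[0.5,1,2,5]).round(4))
```

```text
at [ 0.5742 -0.0478 -0.0306] [179.14   2.23  -5.7 ] w 0.0207 F [-11.6   0.3   4.8] t 30.03 j7 -103.2
rear edge x [-0.0301 -0.0299 -0.0298 -0.0293]
```

Home: the rear edge is at caddy x = -30 mm, with an 11 N push against the posts. I release it and go on to h0.

Call:
send_rows(
  moves=[
    {"dx":-2,"dy":0,"dz":0,"spin":0},
    {"dx":-2,"dy":0,"dz":0,"spin":0},
    {"dx":-2,"dy":0,"dz":0,"spin":0},
    {"dx":-2,"dy":0,"dz":0,"spin":0},
  ],
  gripper=0.6,
)

```text
clock: 30.42
tool_pos: [0.5742, -0.0475, -0.0297]
ee_rot: [179.2, 2.0, -5.7]
wrist_force: [1.2, 0.6, -0.0]
gripper_width: 0.0513
```

Call:
send_rows(
  moves=[
    {"dx":0,"dy":0,"dz":-10,"spin":0},
    {"dx":0,"dy":0,"dz":-35,"spin":0},
    {"dx":0,"dy":0,"dz":-75,"spin":0},
    {"dx":0,"dy":0,"dz":-115,"spin":0},
    {"dx":0,"dy":0,"dz":-140,"spin":0},
    {"dx":0,"dy":0,"dz":-140,"spin":0},
    {"dx":0,"dy":0,"dz":-140,"spin":0},
  ],
)

```text
clock: 31.0
tool_pos: [0.5818, -0.0459, 0.1133]
ee_rot: [179.2, 1.6, -5.7]
wrist_force: [-0.4, -0.2, -1.1]
gripper_width: 0.0513
```

Run:
```python
from h import *
t=np.radians(CY); Rm=np.array([[np.cos(t),-np.sin(t)],[np.sin(t),np.cos(t)]])
i=robot.camera_info('wrist'); im,d=robot.snapshot('wrist'); P=cloud(i,d); C=(P[...,:2]-CAD)@Rm
k=(d>0)&(abs(P[...,2]-.0143)<.0025)&(abs(C[...,1])<.03)&(C[...,0]>-.05)&(C[...,0]<-.01)&(abs(C[...,1])>.014); print('rear edge x',np.percentile(C[k][:,0],[0.5,1,2,5]).round(4))
h=(d>0)&(P[...,2]>.010)&(P[...,2]<.02)&(C[...,0]<-.04)&(C[...,0]>-.13)&(abs(C[...,1])<.03); q=C[h]; print('handle end',q[:,0].min(),'y',[np.median(q[abs(q[:,0]-a)<.004][:,1]).round(4) for a in (-.05,-.07,-.09,-.11) if (abs(q[:,0]-a)<.004).any()])
g=grip(.467,.198,10.7); print(g)
plan((*g,.12,10.7))
```

```text
rear edge x [-0.0306 -0.0301 -0.03   -0.0297]
handle end -0.12011959092087994 y [np.float64(-0.0001), np.float64(0.0007), np.float64(0.0005), np.float64(0.0014)]
(np.float64(0.3933040402592289), np.float64(0.18407500384608172))
at [ 0.58   -0.046   0.1113] [179.17   1.87  -5.69] w 0.0509 F [-0.3 -0.4 -0.2] t 31.05 j7 -100.7
dx -208.8 dy -210.4 dz -5.0 spin -0.2861 rows>=7.1
```

Call:
send_rows(
  moves=[
    {"dx":-26,"dy":-26,"dz":-5,"spin":-0.04},
    {"dx":-53,"dy":-53,"dz":-5,"spin":-0.08},
    {"dx":-80,"dy":-80,"dz":-5,"spin":-0.12},
    {"dx":-107,"dy":-107,"dz":-5,"spin":-0.16},
    {"dx":-134,"dy":-134,"dz":-5,"spin":-0.2},
    {"dx":-161,"dy":-161,"dz":-5,"spin":-0.24},
    {"dx":-187,"dy":-188,"dz":-5,"spin":-0.286},
    {"dx":-200,"dy":-202,"dz":-5,"spin":-0.286},
  ],
)

```text
clock: 31.72
tool_pos: [0.3969, 0.1778, 0.1188]
ee_rot: [179.8, 2.2, 11.1]
wrist_force: [0.5, 1.0, -0.2]
gripper_width: 0.0509
```

Call:
send_rows(
  moves=[
    {"dx":-6,"dy":-6,"dz":0,"spin":0},
    {"dx":-6,"dy":-6,"dz":0,"spin":0},
    {"dx":-6,"dy":-6,"dz":0,"spin":0},
    {"dx":-6,"dy":-6,"dz":0,"spin":0},
  ],
)

```text
clock: 32.05
tool_pos: [0.3907, 0.1809, 0.1185]
ee_rot: [179.7, 2.3, 10.9]
wrist_force: [-0.3, 0.5, 0.2]
gripper_width: 0.0512
```

Run:
```python
from h import *
wl(near=(.43,.19)); plan((.3933,.1841,.05,10.7))
```

```text
5800.5 [191. 153.] [array([0.4309, 0.334 ]), np.float64(31.748), np.float64(0.1536), np.float64(0.064)]
6265.5 [315. 142.] [array([0.4669, 0.2002]), np.float64(10.7823), np.float64(0.1526), np.float64(0.0635)]
at [0.3909 0.1809 0.1186] [179.75   2.25  10.9 ] w 0.0512 F [-0.1  0.3 -0.1] t 32.1 j7 -112.6
dx 5.7 dy -3.0 dz 68.4 spin 0.0034 rows>=1.6
```

Call:
send_rows(
  moves=[
    {"dx":4,"dy":-5,"dz":0,"spin":0},
    {"dx":4,"dy":-5,"dz":20,"spin":0},
    {"dx":5,"dy":-5,"dz":55,"spin":0},
    {"dx":6,"dy":-5,"dz":85,"spin":0},
    {"dx":6,"dy":-5,"dz":85,"spin":0},
    {"dx":6,"dy":-5,"dz":85,"spin":0},
  ],
  gripper=0.55,
)

```text
clock: 32.6
tool_pos: [0.3921, 0.1852, 0.0326]
ee_rot: [179.7, 2.5, 10.8]
wrist_force: [1.2, 0.3, 0.2]
gripper_width: 0.0466
```

Run:
```python
from h import *
plan((.3932,.1862,-.0385,10.8)); wl(near=(.43,.19))
```

```text
at [0.3921 0.1852 0.0326] [179.73   2.45  10.82] w 0.0466 F [1.2 0.3 0.2] t 32.6 j7 -117.8
dx 4.3 dy -1.1 dz 71.0 spin 0.0004 rows>=1.7
11535.5 [145. 166.] [array([0.4307, 0.3335]), np.float64(32.1092), np.float64(0.1527), np.float64(0.0647)]
12456.5 [319. 152.] [array([0.467 , 0.2001]), np.float64(10.7474), np.float64(0.1525), np.float64(0.0633)]
```

Call:
send_rows(
  moves=[
    {"dx":1,"dy":-1,"dz":25,"spin":0},
    {"dx":3,"dy":-1,"dz":50,"spin":0},
    {"dx":4,"dy":-1,"dz":65,"spin":0},
    {"dx":4.2,"dy":-1,"dz":70,"spin":0},
    {"dx":4.2,"dy":-1,"dz":70,"spin":0},
    {"dx":4.2,"dy":-1,"dz":70,"spin":0},
  ],
)

```text
clock: 33.15
tool_pos: [0.3964, 0.1878, -0.0347]
ee_rot: [179.8, 2.1, 10.8]
wrist_force: [0.2, -0.3, 0.9]
gripper_width: 0.0471
```

Call:
send_rows(
  moves=[
    {"dx":0,"dy":0,"dz":0,"spin":0},
    {"dx":0,"dy":0,"dz":0,"spin":0},
    {"dx":0,"dy":0,"dz":0,"spin":0},
    {"dx":0,"dy":0,"dz":0,"spin":0},
    {"dx":0,"dy":0,"dz":0,"spin":0},
  ],
  gripper=0,
  squeeze=100,
)

```text
clock: 33.57
tool_pos: [0.3982, 0.1885, -0.0326]
ee_rot: [179.8, 1.9, 10.8]
wrist_force: [-1.8, -0.6, 12.0]
gripper_width: 0.0192
```

Call:
send_rows(
  moves=[
    {"dx":0,"dy":0,"dz":-20,"spin":0},
    {"dx":0,"dy":0,"dz":-50,"spin":0},
    {"dx":0,"dy":0,"dz":-85,"spin":0},
    {"dx":0,"dy":0,"dz":-85,"spin":0},
    {"dx":0,"dy":0,"dz":-85,"spin":0},
  ],
)

```text
clock: 33.98
tool_pos: [0.4028, 0.1901, 0.0546]
ee_rot: [179.9, 1.6, 10.7]
wrist_force: [0.3, 0.7, -1.9]
gripper_width: 0.0191
```

Run:
```python
from h import *
held(); plan((*cad(-.14),.045,-6.1))
```

```text
front -161.7 midy 238.4 w 76.9 yaw rel [-5.2 15.8] top z 0.0936 slope along x -0.011 y -0.002 tool cad [-269.1  216.8] n 20579
at [0.4012 0.1891 0.053 ] [179.8    1.79  10.74] w 0.0193 F [-0.6  0.1 -2.6] t 34.03 j7 -117.1
dx 61.0 dy 244.8 dz 6.9 spin 0.2939 rows>=6.1
```

Call:
send_rows(
  moves=[
    {"dx":9,"dy":36,"dz":1,"spin":0.05},
    {"dx":18,"dy":73,"dz":2,"spin":0.1},
    {"dx":27,"dy":110,"dz":3,"spin":0.15},
    {"dx":36,"dy":147,"dz":4,"spin":0.2},
    {"dx":45,"dy":184,"dz":5,"spin":0.25},
    {"dx":54,"dy":218,"dz":6,"spin":0.29},
    {"dx":59,"dy":238,"dz":6,"spin":0.29},
    {"dx":61,"dy":244,"dz":6,"spin":0.29},
  ],
)

```text
clock: 34.7
tool_pos: [0.5058, -0.0444, 0.044]
ee_rot: [179.2, 1.8, -6.3]
wrist_force: [-0.3, 0.2, -1.2]
gripper_width: 0.0189
```

Call:
send_rows(
  moves=[
    {"dx":0,"dy":0,"dz":0,"spin":0},
    {"dx":0,"dy":0,"dz":0,"spin":0},
    {"dx":0,"dy":0,"dz":0,"spin":0},
  ],
)

```text
clock: 34.95
tool_pos: [0.5042, -0.0427, 0.043]
ee_rot: [179.2, 2.0, -6.1]
wrist_force: [-0.1, 0.1, -2.2]
gripper_width: 0.0189
```

Run:
```python
from h import *
held(); plan((*cad(-.14),.045,-6.1))
```

```text
front -39.7 midy -3.0 w 65.0 yaw rel [-0.7 -1. ] top z 0.0815 slope along x -0.019 y -0.010 tool cad [-141.6   -2.5] n 20420
at [ 0.5046 -0.0424  0.0434] [179.2    1.94  -6.1 ] w 0.0193 F [-0.5  0.1 -0.3] t 35.0 j7 -102.7
dx 1.6 dy -2.5 dz -1.7 spin -0.0001 rows>=0.1
```

Run:
```python
from h import *
held(); plan((*cad(-.133,.0018),.043,-5.3),(*cad(-.133,.0018),-.012,-5.3))
```

```text
front -39.3 midy -2.7 w 64.9 yaw rel [-0.7 -1.3] top z 0.0819 slope along x -0.017 y -0.011 tool cad [-141.3   -2.5] n 20441
at [ 0.5049 -0.0424  0.0437] [179.19   1.9   -6.09] w 0.0189 F [ 0.  -0.3 -1.8] t 35.05 j7 -102.7
dx 8.4 dy -4.3 dz 0.3 spin -0.0139 rows>=0.2
dx -0.0 dy -0.0 dz 55.0 spin 0.0000 rows>=1.3
```

Call:
send_rows(
  moves=[
    {"dx":8,"dy":-4,"dz":0,"spin":-0.014},
    {"dx":8,"dy":-4,"dz":0,"spin":-0.014},
    {"dx":8.5,"dy":-4,"dz":20,"spin":-0.014},
    {"dx":9.5,"dy":-4,"dz":42,"spin":-0.014},
    {"dx":10,"dy":-4,"dz":54,"spin":-0.014},
    {"dx":10,"dy":-4,"dz":54,"spin":-0.014},
    {"dx":10,"dy":-4,"dz":54,"spin":-0.014},
  ],
)

```text
clock: 35.63
tool_pos: [0.5131, -0.0397, -0.011]
ee_rot: [179.2, 2.0, -5.3]
wrist_force: [0.8, -0.1, -2.0]
gripper_width: 0.019
```

```bash
cat >> h.py <<'E'
def prof(ztop):
    """plate/handle heights and plate edges in caddy frame"""
    t=np.radians(CY); Rm=np.array([[np.cos(t),-np.sin(t)],[np.sin(t),np.cos(t)]])
    i=robot.camera_info('wrist'); im,d=robot.snapshot('wrist'); P=cloud(i,d); C=(P[...,:2]-CAD)@Rm
    k=(d>0)&(abs(P[...,2]-ztop)<.006)&(abs(C[...,1])<.037)&(C[...,0]>-.13)&(C[...,0]<.03); c=C[k]; z=P[k][:,2]
    for x in np.arange(-.11,.0,.01):
        e=abs(c[:,0]-x)<.004
        if e.sum()>20: print('x %.0f z %.4f y %.1f..%.1f'%(x*1000,np.median(z[e]),*(np.percentile(c[e][:,1],[1,99])*1000)),end='; ')
    w=c[(abs(c[:,1])>.014)]; print('\nplate x',np.percentile(w[:,0],[1,99]).round(4) if len(w) else '')
E
python3 - <<'E'
from h import *
prof(.025); plan((*cad(-.133,.0018),-.012,-5.3))
E
```

```text
x -110 z 0.0282 y -9.5..13.6; x -100 z 0.0280 y -9.4..14.0; x -90 z 0.0278 y -28.9..33.3; x -80 z 0.0279 y -29.0..33.4; x -70 z 0.0278 y -28.8..33.4; x -60 z 0.0277 y -28.7..33.4; x -50 z 0.0274 y -28.9..33.5; x -40 z 0.0269 y -36.1..33.5; x -30 z 0.0266 y -36.4..33.1; x -20 z 0.0281 y -36.5..16.9; x -10 z 0.0230 y -36.5..-35.7; 
plate x [-0.0947 -0.017 ]
at [ 0.514  -0.0398 -0.0102] [179.23   1.87  -5.26] w 0.0192 F [-0.3  0.5 -1.9] t 35.68 j7 -103.9
dx -0.4 dy -0.7 dz 1.8 spin 0.0006 rows>=0.0
```

Call:
send_rows(
  moves=[
    {"dx":0,"dy":0,"dz":3,"spin":0},
    {"dx":0,"dy":0,"dz":6,"spin":0},
    {"dx":0,"dy":0,"dz":6,"spin":0},
    {"dx":0,"dy":0,"dz":6,"spin":0},
  ],
)

```text
clock: 36.02
tool_pos: [0.514, -0.0399, -0.016]
ee_rot: [179.2, 1.8, -5.3]
wrist_force: [0.2, 0.4, -1.6]
gripper_width: 0.019
```

Call:
send_rows(
  moves=[
    {"dx":0,"dy":0,"dz":0,"spin":0},
    {"dx":0,"dy":0,"dz":0,"spin":0},
    {"dx":0,"dy":0,"dz":0,"spin":0},
    {"dx":0,"dy":0,"dz":5,"spin":0},
    {"dx":0,"dy":0,"dz":5,"spin":0},
    {"dx":0,"dy":0,"dz":5,"spin":0},
  ],
  gripper=0.5,
)

```text
clock: 36.52
tool_pos: [0.5135, -0.0399, -0.0213]
ee_rot: [179.2, 1.9, -5.3]
wrist_force: [0.5, -0.6, 0.3]
gripper_width: 0.0427
```

Run:
```python
from h import *
prof(.022); plan()
```

```text
x -110 z 0.0210 y -9.8..13.6; x -100 z 0.0211 y -9.7..13.6; x -90 z 0.0211 y -29.1..33.1; x -80 z 0.0213 y -29.1..33.0; x -70 z 0.0214 y -29.1..32.9; x -60 z 0.0214 y -29.1..33.0; x -50 z 0.0213 y -29.4..33.0; x -40 z 0.0210 y -36.2..32.8; x -30 z 0.0209 y -36.3..32.7; x -20 z 0.0231 y -36.5..16.3; 
plate x [-0.1235 -0.0193]
at [ 0.5137 -0.0399 -0.0211] [179.23   1.87  -5.27] w 0.0428 F [-0.4  0.2 -0.4] t 36.57 j7 -104.3
```

Call:
send_rows(
  moves=[
    {"dx":0,"dy":0,"dz":3,"spin":0},
    {"dx":0,"dy":0,"dz":3,"spin":0},
    {"dx":0,"dy":0,"dz":3,"spin":0},
  ],
)

```text
clock: 36.82
tool_pos: [0.5133, -0.04, -0.0244]
ee_rot: [179.2, 1.9, -5.3]
wrist_force: [0.5, -0.2, -0.6]
gripper_width: 0.0428
```

Call:
send_rows(
  moves=[
    {"dx":0,"dy":0,"dz":0,"spin":0},
    {"dx":0,"dy":0,"dz":0,"spin":0},
    {"dx":0,"dy":0,"dz":0,"spin":0},
    {"dx":0,"dy":0,"dz":0,"spin":0},
    {"dx":0,"dy":0,"dz":0,"spin":0},
  ],
  gripper=0,
)

```text
clock: 37.23
tool_pos: [0.5133, -0.0399, -0.0243]
ee_rot: [179.2, 1.9, -5.3]
wrist_force: [-0.5, 0.3, 0.8]
gripper_width: 0.0209
```

Run:
```python
from h import *
prof(.022); plan((*cad(-.07),-.023,-6.1))
```

```text
x -110 z 0.0207 y -9.6..13.5; x -100 z 0.0208 y -9.6..13.9; x -90 z 0.0209 y -29.0..33.3; x -80 z 0.0211 y -28.9..33.3; x -70 z 0.0212 y -28.8..33.3; x -60 z 0.0214 y -28.8..33.4; x -50 z 0.0213 y -29.0..33.5; x -40 z 0.0210 y -36.2..33.4; x -30 z 0.0209 y -36.4..33.4; x -20 z 0.0232 y -36.5..13.6; 
plate x [-0.1235 -0.0201]
at [ 0.5133 -0.0399 -0.0243] [179.23   1.9   -5.26] w 0.0206 F [-1.1  1.4  1.1] t 37.28 j7 -104.4
dx 63.2 dy 1.9 dz -3.4 spin 0.0146 rows>=1.5
```

Call:
send_rows(
  moves=[
    {"dx":0,"dy":0,"dz":-1,"spin":0},
    {"dx":8,"dy":0.2,"dz":-1.3,"spin":0},
    {"dx":17,"dy":0.4,"dz":-1.6,"spin":0},
    {"dx":26,"dy":0.6,"dz":-1.9,"spin":0},
    {"dx":35,"dy":0.8,"dz":-2.2,"spin":0},
    {"dx":44,"dy":1,"dz":-2.5,"spin":0},
    {"dx":54,"dy":1.2,"dz":-2.8,"spin":0},
    {"dx":54,"dy":1.2,"dz":-2.8,"spin":0},
  ],
)

```text
clock: 37.95
tool_pos: [0.5681, -0.0461, -0.0232]
ee_rot: [179.2, 2.0, -5.3]
wrist_force: [-2.5, 0.4, 2.4]
gripper_width: 0.0206
```

Run:
```python
from h import *
prof(.022); plan((*cad(-.066),-.023,-6.1)); stackz('pics/w7.png')
```

```text
x -110 z 0.0218 y -10.5..13.0; x -100 z 0.0218 y -10.1..12.9; x -90 z 0.0217 y -9.2..11.8; x -80 z 0.0217 y -8.8..11.9; x -70 z 0.0218 y -21.2..24.8; x -60 z 0.0216 y -10.2..13.2; x -50 z 0.0215 y -10.2..13.1; x -40 z 0.0214 y -35.9..32.3; x -30 z 0.0216 y -36.0..32.8; x -20 z 0.0215 y -36.1..33.2; x -10 z 0.0215 y -36.3..33.3; 
plate x [-0.0688  0.0272]
at [ 0.5681 -0.0461 -0.0232] [179.23   1.89  -5.29] w 0.0209 F [-1.7  0.9  2.4] t 38.0 j7 -103.5
dx 12.1 dy 0.7 dz -0.6 spin 0.0142 rows>=0.3
z along tool x [(0.025, np.float64(0.0219)), (0.035, np.float64(0.0214)), (0.045, np.float64(0.0216)), (0.055, np.float64(0.0497)), (0.065, np.float64(0.0589)), (0.075, np.float64(0.0609))]
```

View pics/w7.png

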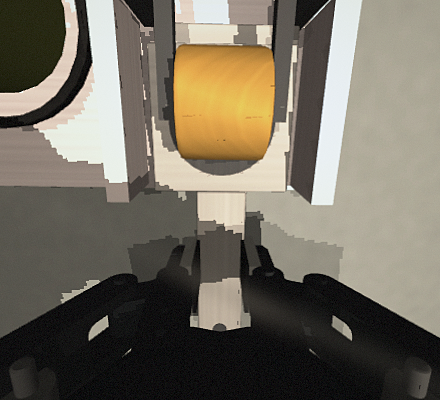

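The second plate is under the roller (223,100). Now I push it home.

Call:
send_rows(
  moves=[
    {"dx":4,"dy":0,"dz":0,"spin":0},
    {"dx":8,"dy":0,"dz":-0.2,"spin":0},
    {"dx":12,"dy":0,"dz":-0.4,"spin":0},
    {"dx":12,"dy":0,"dz":-0.4,"spin":0},
    {"dx":12,"dy":0,"dz":-0.4,"spin":0},
  ],
)

```text
clock: 38.47
tool_pos: [0.5773, -0.0471, -0.0233]
ee_rot: [179.2, 2.2, -5.3]
wrist_force: [-7.5, 0.3, 7.4]
gripper_width: 0.0206
```

```bash
cat >> h.py <<'E'
def rear(z):
    t=np.radians(CY); Rm=np.array([[np.cos(t),-np.sin(t)],[np.sin(t),np.cos(t)]])
    i=robot.camera_info('wrist'); im,d=robot.snapshot('wrist'); P=cloud(i,d); C=(P[...,:2]-CAD)@Rm
    k=(d>0)&(abs(P[...,2]-z)<.0025)&(abs(C[...,1])<.03)&(C[...,0]>-.05)&(C[...,0]<-.01)&(abs(C[...,1])>.014); print('rear edge x',np.percentile(C[k][:,0],[0.5,1,2,5]).round(4))
E
python3 - <<'E'
from h import *
rear(.0222); plan()
E
```

```text
rear edge x [-0.0303 -0.0302 -0.0299 -0.0294]
at [ 0.5773 -0.0471 -0.0233] [179.2    2.18  -5.3 ] w 0.0208 F [-7.1  0.3  6.2] t 38.52 j7 -103.4
```

Call:
send_rows(
  moves=[
    {"dx":3,"dy":0,"dz":0,"spin":0},
    {"dx":3,"dy":0,"dz":0,"spin":0},
    {"dx":3,"dy":0,"dz":0,"spin":0},
  ],
)

```text
clock: 38.77
tool_pos: [0.577, -0.0471, -0.0234]
ee_rot: [179.2, 2.6, -5.3]
wrist_force: [-8.8, 1.5, 10.0]
gripper_width: 0.0205
```

Call:
send_rows(
  moves=[
    {"dx":-2,"dy":0,"dz":0,"spin":0},
    {"dx":-2,"dy":0,"dz":0,"spin":0},
    {"dx":-2,"dy":0,"dz":0,"spin":0},
    {"dx":-2,"dy":0,"dz":0,"spin":0},
  ],
  gripper=0.6,
)

```text
clock: 39.1
tool_pos: [0.5759, -0.0471, -0.0233]
ee_rot: [179.2, 2.5, -5.3]
wrist_force: [-0.8, -0.6, -0.4]
gripper_width: 0.0512
```

Call:
send_rows(
  moves=[
    {"dx":0,"dy":0,"dz":-10,"spin":0},
    {"dx":0,"dy":0,"dz":-35,"spin":0},
    {"dx":0,"dy":0,"dz":-75,"spin":0},
    {"dx":0,"dy":0,"dz":-115,"spin":0},
    {"dx":0,"dy":0,"dz":-145,"spin":0},
    {"dx":0,"dy":0,"dz":-145,"spin":0},
    {"dx":0,"dy":0,"dz":-145,"spin":0},
  ],
)

```text
clock: 39.68
tool_pos: [0.5847, -0.0456, 0.1246]
ee_rot: [179.2, 2.1, -5.3]
wrist_force: [-0.5, -0.5, 0.1]
gripper_width: 0.0511
```

Run:
```python
from h import *
rear(.0222); 
g=grip(.4308,.3338,32); print(g)
plan((.47,.13,.125,12),(*g,.12,32))
```

```text
rear edge x [-0.0306 -0.0303 -0.03   -0.0296]
(np.float64(0.3671963927882681), np.float64(0.2940560551825096))
at [ 0.5828 -0.0456  0.1225] [179.16   2.39  -5.32] w 0.0511 F [-0.3  0.  -1.3] t 39.73 j7 -100.7
dx -128.6 dy -164.4 dz 0.4 spin -0.3023 rows>=5.0
dx -66.4 dy -181.8 dz 5.0 spin -0.3491 rows>=4.6
```

Call:
send_rows(
  moves=[
    {"dx":-25,"dy":-32,"dz":0,"spin":-0.06},
    {"dx":-50,"dy":-64,"dz":0,"spin":-0.12},
    {"dx":-75,"dy":-97,"dz":0,"spin":-0.18},
    {"dx":-101,"dy":-130,"dz":0,"spin":-0.24},
    {"dx":-128,"dy":-164,"dz":0,"spin":-0.302},
    {"dx":-128,"dy":-164,"dz":0,"spin":-0.302},
  ],
)

```text
clock: 40.23
tool_pos: [0.4643, 0.1371, 0.1241]
ee_rot: [-179.9, 2.8, 12.8]
wrist_force: [0.8, 0.3, 0.6]
gripper_width: 0.0515
```

Call:
send_rows(
  moves=[
    {"dx":-14,"dy":-38,"dz":0,"spin":-0.07},
    {"dx":-28,"dy":-75,"dz":0,"spin":-0.14},
    {"dx":-41,"dy":-112,"dz":0,"spin":-0.21},
    {"dx":-54,"dy":-148,"dz":0,"spin":-0.28},
    {"dx":-66,"dy":-180,"dz":0,"spin":-0.349},
    {"dx":-66,"dy":-180,"dz":0,"spin":-0.349},
    {"dx":-66,"dy":-180,"dz":0,"spin":-0.349},
    {"dx":-66,"dy":-180,"dz":0,"spin":-0.349},
  ],
)

```text
clock: 40.9
tool_pos: [0.36, 0.2966, 0.1266]
ee_rot: [-178.9, 2.7, 32.8]
wrist_force: [-0.2, -1.1, 0.6]
gripper_width: 0.0514
```

Run:
```python
from h import *
wl(near=(.4,.31)); plan((.3672,.2941,.035,32))
```

```text
5983.5 [327. 139.] [array([0.43  , 0.3354]), np.float64(32.6638), np.float64(0.1525), np.float64(0.0635)]
at [0.3606 0.2962 0.1268] [-178.95    2.72   32.66] w 0.0513 F [-0.6 -1.1  0.6] t 40.95 j7 -107.1
dx 8.8 dy 7.0 dz 91.4 spin 0.0116 rows>=2.2
```

Call:
send_rows(
  moves=[
    {"dx":5,"dy":5,"dz":0,"spin":0},
    {"dx":6,"dy":5,"dz":30,"spin":0},
    {"dx":8,"dy":6,"dz":65,"spin":0},
    {"dx":9,"dy":6.2,"dz":92,"spin":0},
    {"dx":9,"dy":6.2,"dz":92,"spin":0},
    {"dx":9,"dy":6.2,"dz":92,"spin":0},
  ],
  gripper=0.55,
)

```text
clock: 41.45
tool_pos: [0.3669, 0.293, 0.0333]
ee_rot: [-179.0, 2.9, 32.5]
wrist_force: [-0.3, 1.4, 0.4]
gripper_width: 0.0469
```

Run:
```python
from h import *
plan((*grip(.43,.3354,32.7),-.0375,32.7))
```

```text
at [0.3669 0.293  0.0333] [-178.96    2.94   32.52] w 0.0469 F [-0.3  1.4  0.4] t 41.45 j7 -111.7
dx 4.7 dy -0.3 dz 70.7 spin -0.0031 rows>=1.7
```

Call:
send_rows(
  moves=[
    {"dx":1,"dy":0,"dz":25,"spin":0},
    {"dx":3,"dy":0,"dz":50,"spin":0},
    {"dx":4,"dy":0,"dz":64,"spin":0},
    {"dx":4.5,"dy":0,"dz":67,"spin":0},
    {"dx":4.5,"dy":0,"dz":67,"spin":0},
    {"dx":4.5,"dy":0,"dz":67,"spin":0},
  ],
)

```text
clock: 41.95
tool_pos: [0.3688, 0.2955, -0.0321]
ee_rot: [-179.0, 2.8, 32.5]
wrist_force: [0.7, -0.3, -0.2]
gripper_width: 0.0468
```

Run:
```python
from h import *
plan((*grip(.43,.3354,32.7),-.0378,32.7))
```

```text
at [ 0.3688  0.2955 -0.0321] [-178.96    2.75   32.48] w 0.0468 F [ 0.7 -0.3 -0.2] t 41.95 j7 -116.1
dx -1.7 dy -0.4 dz 5.8 spin -0.0039 rows>=0.1
```

Call:
send_rows(
  moves=[
    {"dx":0,"dy":0,"dz":5,"spin":0},
    {"dx":0,"dy":0,"dz":5,"spin":0},
    {"dx":0,"dy":0,"dz":5,"spin":0},
  ],
)

```text
clock: 42.2
tool_pos: [0.3692, 0.2958, -0.0364]
ee_rot: [-179.0, 2.7, 32.5]
wrist_force: [0.0, 0.6, -0.3]
gripper_width: 0.0472
```

Call:
send_rows(
  moves=[
    {"dx":0,"dy":0,"dz":0,"spin":0},
    {"dx":0,"dy":0,"dz":0,"spin":0},
    {"dx":0,"dy":0,"dz":0,"spin":0},
    {"dx":0,"dy":0,"dz":0,"spin":0},
    {"dx":0,"dy":0,"dz":0,"spin":0},
  ],
  gripper=0,
  squeeze=100,
)

```text
clock: 42.62
tool_pos: [0.3696, 0.2962, -0.0354]
ee_rot: [-179.0, 2.6, 32.5]
wrist_force: [-0.9, -1.3, 8.2]
gripper_width: 0.0202
```

Call:
send_rows(
  moves=[
    {"dx":0,"dy":0,"dz":-20,"spin":0},
    {"dx":0,"dy":0,"dz":-50,"spin":0},
    {"dx":0,"dy":0,"dz":-90,"spin":0},
    {"dx":0,"dy":0,"dz":-100,"spin":0},
    {"dx":0,"dy":0,"dz":-100,"spin":0},
    {"dx":0,"dy":0,"dz":-100,"spin":0},
  ],
)

```text
clock: 43.12
tool_pos: [0.3743, 0.2967, 0.0643]
ee_rot: [-179.0, 2.6, 32.5]
wrist_force: [0.4, -0.1, -1.8]
gripper_width: 0.0202
```

Run:
```python
from h import *
held(); plan((.44,.13,.06,13),(*cad(-.14,.001),.06,-6.1))
```

```text
front -205.7 midy 365.9 w 89.0 yaw rel [-35.1  35.2] top z 0.1063 slope along x -0.005 y -0.007 tool cad [-308.   320.1] n 22384
at [0.3735 0.296  0.0632] [-179.02    2.76   32.47] w 0.0202 F [-0.7 -0.1 -2.4] t 43.17 j7 -110.2
dx -32.8 dy 175.8 dz 1.8 spin 0.3399 rows>=4.3
dx 26.8 dy 179.8 dz 0.0 spin 0.3334 rows>=4.4
```

Call:
send_rows(
  moves=[
    {"dx":-7,"dy":35,"dz":0,"spin":0.07},
    {"dx":-14,"dy":72,"dz":0,"spin":0.14},
    {"dx":-21,"dy":110,"dz":0,"spin":0.21},
    {"dx":-28,"dy":145,"dz":0,"spin":0.28},
    {"dx":-33,"dy":176,"dz":1,"spin":0.34},
    {"dx":-33,"dy":176,"dz":1,"spin":0.34},
  ],
)

```text
clock: 43.67
tool_pos: [0.4401, 0.1214, 0.0582]
ee_rot: [179.7, 3.2, 12.3]
wrist_force: [0.2, -0.2, -2.0]
gripper_width: 0.0201
```

Call:
send_rows(
  moves=[
    {"dx":5,"dy":36,"dz":0,"spin":0.07},
    {"dx":10,"dy":72,"dz":0,"spin":0.14},
    {"dx":16,"dy":110,"dz":0,"spin":0.21},
    {"dx":22,"dy":145,"dz":0,"spin":0.28},
    {"dx":26,"dy":172,"dz":0,"spin":0.333},
    {"dx":27,"dy":178,"dz":0,"spin":0.333},
    {"dx":27,"dy":178,"dz":0,"spin":0.333},
    {"dx":27,"dy":178,"dz":0,"spin":0.333},
  ],
)

```text
clock: 44.33
tool_pos: [0.5027, -0.0457, 0.0559]
ee_rot: [178.7, 3.2, -6.8]
wrist_force: [-1.4, 0.8, -1.0]
gripper_width: 0.0201
```

Run:
```python
from h import *
held(); plan((*cad(-.138,.001),.06,-6.1))
```

```text
front -37.8 midy -5.0 w 64.5 yaw rel [-0.3 -0.6] top z 0.0972 slope along x -0.018 y -0.042 tool cad [-143.2   -5.1] n 22302
at [ 0.5028 -0.0448  0.0563] [178.74   3.15  -6.68] w 0.0203 F [-0.7 -0.  -1.3] t 44.38 j7 -103.3
dx 4.9 dy -6.0 dz -4.1 spin -0.0101 rows>=0.2
```

Call:
send_rows(
  moves=[
    {"dx":5,"dy":-6.5,"dz":0,"spin":-0.008},
    {"dx":5,"dy":-6.5,"dz":0,"spin":-0.008},
    {"dx":6,"dy":-6.5,"dz":20,"spin":-0.008},
    {"dx":7,"dy":-6.5,"dz":42,"spin":-0.008},
    {"dx":8,"dy":-6.5,"dz":58,"spin":-0.008},
    {"dx":8,"dy":-6.5,"dz":58,"spin":-0.008},
    {"dx":8,"dy":-6.5,"dz":58,"spin":-0.008},
  ],
)

```text
clock: 44.97
tool_pos: [0.5074, -0.0389, -0.0027]
ee_rot: [178.8, 3.3, -6.1]
wrist_force: [-0.3, 0.8, -1.1]
gripper_width: 0.0206
```

Run:
```python
from h import *
prof(.037); plan((*cad(-.133,.0018),-.004,-5.3))
```

```text
x -110 z 0.0392 y -8.7..14.4; x -100 z 0.0389 y -27.1..33.5; x -90 z 0.0390 y -28.0..34.1; x -80 z 0.0390 y -27.9..34.3; x -70 z 0.0390 y -27.7..34.4; x -60 z 0.0387 y -27.7..34.5; x -50 z 0.0383 y -27.9..34.5; x -40 z 0.0379 y -36.2..34.6; x -30 z 0.0378 y -36.9..1.2; x -20 z 0.0384 y -36.8..16.7; 
plate x [-0.1095 -0.0233]
at [ 0.5086 -0.0392 -0.0018] [178.79   3.14  -6.12] w 0.0203 F [-0.2 -0.4 -0.7] t 45.02 j7 -105.2
dx 5.1 dy -0.7 dz 2.0 spin -0.0143 rows>=0.1
```

Call:
send_rows(
  moves=[
    {"dx":5,"dy":1.5,"dz":0,"spin":0},
    {"dx":6,"dy":1.5,"dz":4,"spin":0},
    {"dx":6,"dy":1.5,"dz":7.5,"spin":0},
    {"dx":6,"dy":1.5,"dz":7.5,"spin":0},
    {"dx":6,"dy":1.5,"dz":7.5,"spin":0},
  ],
)

```text
clock: 45.43
tool_pos: [0.5137, -0.0415, -0.0096]
ee_rot: [178.8, 3.2, -6.1]
wrist_force: [-0.5, 0.6, -1.6]
gripper_width: 0.0201
```

Call:
send_rows(
  moves=[
    {"dx":0,"dy":0,"dz":0,"spin":0},
    {"dx":0,"dy":0,"dz":0,"spin":0},
    {"dx":0,"dy":0,"dz":0,"spin":0},
    {"dx":0,"dy":0,"dz":0,"spin":0},
  ],
  gripper=0.5,
)

```text
clock: 45.77
tool_pos: [0.5141, -0.0415, -0.0093]
ee_rot: [178.8, 3.1, -6.1]
wrist_force: [0.5, -0.4, 1.4]
gripper_width: 0.0429
```

Run:
```python
from h import *
prof(.030); plan()
```

```text
x -110 z 0.0291 y -11.1..12.4; x -100 z 0.0291 y -10.9..12.7; x -90 z 0.0290 y -29.9..32.1; x -80 z 0.0292 y -30.0..32.3; x -70 z 0.0293 y -29.8..32.4; x -60 z 0.0294 y -29.7..32.4; x -50 z 0.0294 y -29.6..32.5; x -40 z 0.0291 y -36.2..32.6; x -30 z 0.0290 y -36.3..32.6; x -20 z 0.0304 y -36.6..2.0; x -10 z 0.0273 y -36.5..-35.7; 
plate x [-0.1184 -0.0177]
at [ 0.514  -0.0414 -0.0094] [178.79   3.13  -6.13] w 0.0426 F [-0.6 -0.4 -0.6] t 45.82 j7 -105.2
```

Call:
send_rows(
  moves=[
    {"dx":0.3,"dy":0,"dz":4,"spin":0},
    {"dx":0.3,"dy":0,"dz":7,"spin":0},
    {"dx":0.3,"dy":0,"dz":7,"spin":0},
    {"dx":0.3,"dy":0,"dz":7,"spin":0},
  ],
)

```text
clock: 46.15
tool_pos: [0.5135, -0.0416, -0.0168]
ee_rot: [178.8, 3.2, -6.1]
wrist_force: [0.5, 0.4, 0.6]
gripper_width: 0.0427
```

Call:
send_rows(
  moves=[
    {"dx":0,"dy":0,"dz":0,"spin":0},
    {"dx":0,"dy":0,"dz":0,"spin":0},
    {"dx":0,"dy":0,"dz":0,"spin":0},
    {"dx":0,"dy":0,"dz":0,"spin":0},
    {"dx":0,"dy":0,"dz":0,"spin":0},
  ],
  gripper=0,
)

```text
clock: 46.57
tool_pos: [0.5134, -0.0415, -0.0166]
ee_rot: [178.8, 3.2, -6.1]
wrist_force: [-0.2, 1.0, 1.6]
gripper_width: 0.0208
```

Run:
```python
from h import *
prof(.030); plan((*cad(-.07,.0005),-.0155,-6.1))
```

```text
x -110 z 0.0288 y -11.0..12.4; x -100 z 0.0288 y -10.8..12.6; x -90 z 0.0288 y -30.0..31.8; x -80 z 0.0290 y -30.1..32.1; x -70 z 0.0292 y -30.0..32.3; x -60 z 0.0294 y -29.8..32.3; x -50 z 0.0293 y -30.0..32.3; x -40 z 0.0291 y -36.2..32.5; x -30 z 0.0290 y -36.3..32.4; x -20 z 0.0302 y -36.4..5.4; 
plate x [-0.1223 -0.0204]
at [ 0.5134 -0.0415 -0.0167] [178.79   3.19  -6.13] w 0.0207 F [-1.4  0.5  1.5] t 46.62 j7 -105.4
dx 62.8 dy -1.1 dz -4.7 spin -0.0005 rows>=1.5
```

Call:
send_rows(
  moves=[
    {"dx":0,"dy":0,"dz":-1,"spin":0},
    {"dx":8,"dy":0,"dz":-1.5,"spin":0},
    {"dx":17,"dy":0,"dz":-2,"spin":0},
    {"dx":26,"dy":0,"dz":-2.5,"spin":0},
    {"dx":35,"dy":0,"dz":-3,"spin":0},
    {"dx":44,"dy":0,"dz":-3.5,"spin":0},
    {"dx":54,"dy":0,"dz":-4,"spin":0},
    {"dx":54,"dy":0,"dz":-4,"spin":0},
  ],
)

```text
clock: 47.28
tool_pos: [0.566, -0.0475, -0.0154]
ee_rot: [178.7, 3.5, -6.2]
wrist_force: [-6.3, -0.5, 8.4]
gripper_width: 0.0205
```

Run:
```python
from h import *
prof(.030); plan((*cad(-.066),-.0155,-6.1)); stackz('pics/w8.png')
```

```text
x -110 z 0.0299 y -11.7..11.8; x -100 z 0.0299 y -11.5..11.6; x -90 z 0.0300 y -10.1..10.8; x -80 z 0.0301 y -10.0..10.9; x -70 z 0.0301 y -22.4..23.6; x -60 z 0.0300 y -11.5..12.2; x -50 z 0.0301 y -11.0..12.4; x -40 z 0.0300 y -36.0..31.4; x -30 z 0.0302 y -36.0..31.7; x -20 z 0.0301 y -36.1..32.3; x -10 z 0.0303 y -36.1..32.4; 
plate x [-0.0695  0.0274]
at [ 0.566  -0.0475 -0.0154] [178.73   3.43  -6.14] w 0.0209 F [-5.6  0.2  7.8] t 47.33 j7 -104.6
dx 14.0 dy -1.0 dz -0.8 spin -0.0008 rows>=0.3
z along tool x [(0.025, np.float64(0.0304)), (0.035, np.float64(0.0301)), (0.045, np.float64(0.0302)), (0.055, np.float64(0.0583)), (0.065, np.float64(0.0679)), (0.075, np.float64(0.0698))]
```

Call:
send_rows(
  moves=[
    {"dx":4,"dy":0,"dz":-0.2,"spin":0},
    {"dx":8,"dy":0,"dz":-0.5,"spin":0},
    {"dx":13,"dy":0,"dz":-0.8,"spin":0},
    {"dx":15,"dy":0,"dz":-0.9,"spin":0},
    {"dx":15,"dy":0,"dz":-0.9,"spin":0},
  ],
)

```text
clock: 47.8
tool_pos: [0.5737, -0.0483, -0.0153]
ee_rot: [178.6, 4.3, -6.2]
wrist_force: [-15.4, 2.2, 16.4]
gripper_width: 0.0208
```

Run:
```python
from h import *
rear(.0302); plan()
```

```text
rear edge x [-0.03   -0.03   -0.0298 -0.0294]
at [ 0.5737 -0.0483 -0.0153] [178.64   4.3   -6.18] w 0.0209 F [-15.5   2.1  16.2] t 47.85 j7 -104.4
```

Call:
send_rows(
  moves=[
    {"dx":-3,"dy":0,"dz":-0.5,"spin":0},
    {"dx":-3,"dy":0,"dz":-0.5,"spin":0},
    {"dx":-3,"dy":0,"dz":-0.5,"spin":0},
    {"dx":-3,"dy":0,"dz":-0.5,"spin":0},
  ],
  gripper=0.6,
)

```text
clock: 48.18
tool_pos: [0.5718, -0.0481, -0.0146]
ee_rot: [178.7, 4.2, -6.2]
wrist_force: [0.3, 0.1, 0.6]
gripper_width: 0.0519
```

Call:
send_rows(
  moves=[
    {"dx":-0.5,"dy":0,"dz":-10,"spin":0},
    {"dx":-2,"dy":0,"dz":-35,"spin":0},
    {"dx":-4,"dy":0,"dz":-75,"spin":0},
    {"dx":-7,"dy":0,"dz":-115,"spin":0},
    {"dx":-8,"dy":0,"dz":-140,"spin":0},
    {"dx":-8,"dy":0,"dz":-140,"spin":0},
    {"dx":-8,"dy":0,"dz":-140,"spin":0},
  ],
)

```text
clock: 48.77
tool_pos: [0.5765, -0.0451, 0.1282]
ee_rot: [178.7, 3.9, -6.2]
wrist_force: [-0.2, 0.7, -0.1]
gripper_width: 0.0514
```

Run:
```python
from h import *
rear(.0302); g=grip(.4407,-.3756,-39.9); print(g)
plan((.48,-.19,.125,-23),(*g,.12,-39.9))
```

```text
rear edge x [-0.0302 -0.0302 -0.0301 -0.0299]
(np.float64(0.3831626136138525), np.float64(-0.32749127763231317))
at [ 0.5749 -0.0452  0.1263] [178.66   4.12  -6.2 ] w 0.0513 F [-0.5  0.8  0.1] t 48.82 j7 -102.0
dx -78.4 dy 154.0 dz 10.6 spin 0.2933 rows>=4.2
dx -35.4 dy 164.4 dz 5.0 spin 0.2950 rows>=4.0
```

Call:
send_rows(
  moves=[
    {"dx":-16,"dy":31,"dz":2,"spin":0.06},
    {"dx":-32,"dy":62,"dz":4,"spin":0.12},
    {"dx":-48,"dy":93,"dz":6,"spin":0.18},
    {"dx":-63,"dy":124,"dz":8,"spin":0.24},
    {"dx":-78,"dy":154,"dz":8,"spin":0.293},
    {"dx":-78,"dy":154,"dz":8,"spin":0.293},
  ],
)

```text
clock: 49.32
tool_pos: [0.4744, -0.1976, 0.126]
ee_rot: [177.2, 3.8, -23.7]
wrist_force: [0.3, -0.5, 0.6]
gripper_width: 0.0513
```

Call:
send_rows(
  moves=[
    {"dx":-8,"dy":36,"dz":1,"spin":0.06},
    {"dx":-15,"dy":70,"dz":2,"spin":0.12},
    {"dx":-23,"dy":105,"dz":3,"spin":0.18},
    {"dx":-30,"dy":138,"dz":3,"spin":0.24},
    {"dx":-35,"dy":164,"dz":3,"spin":0.295},
    {"dx":-35,"dy":164,"dz":3,"spin":0.295},
    {"dx":-35,"dy":164,"dz":3,"spin":0.295},
    {"dx":-35,"dy":164,"dz":3,"spin":0.295},
  ],
)

```text
clock: 49.98
tool_pos: [0.3767, -0.3325, 0.1324]
ee_rot: [176.2, 3.0, -40.6]
wrist_force: [-0.4, 0.5, -0.1]
gripper_width: 0.051
```

Run:
```python
from h import *
wl(near=(.41,-.35),name='pics/w9.png'); plan((.3832,-.3275,.035,-39.9))
```

```text
1104.5 [415. 204.] [array([ 0.2834, -0.4033]), np.float64(58.0887), np.float64(0.0735), np.float64(0.0245)]
5750.0 [305. 141.] [array([ 0.4402, -0.3757]), np.float64(-40.1691), np.float64(0.1532), np.float64(0.0634)]
at [ 0.3772 -0.3321  0.1326] [176.22   2.95 -40.5 ] w 0.0509 F [ 0.9  0.6 -0.5] t 50.03 j7 -98.3
dx 6.6 dy -13.8 dz 96.7 spin -0.0106 rows>=2.3
```

Call:
send_rows(
  moves=[
    {"dx":3,"dy":-7,"dz":0,"spin":-0.006},
    {"dx":4,"dy":-9,"dz":30,"spin":-0.006},
    {"dx":5,"dy":-12,"dz":65,"spin":-0.006},
    {"dx":6.5,"dy":-14,"dz":97,"spin":-0.006},
    {"dx":6.5,"dy":-14,"dz":97,"spin":-0.006},
    {"dx":6.5,"dy":-14,"dz":97,"spin":-0.006},
  ],
  gripper=0.55,
)

```text
clock: 50.53
tool_pos: [0.3831, -0.3252, 0.0335]
ee_rot: [176.2, 3.2, -40.0]
wrist_force: [-0.0, -0.3, 1.2]
gripper_width: 0.0471
```

Run:
```python
from h import *
wl(near=(.41,-.35)); plan((*grip(.4402,-.3757,-40.2),-.034,-40.2))
```

```text
2121.0 [475. 241.] [array([ 0.2839, -0.4036]), np.float64(58.6577), np.float64(0.0738), np.float64(0.0251)]
12480.5 [321. 151.] [array([ 0.4403, -0.3759]), np.float64(-39.943), np.float64(0.1531), np.float64(0.0633)]
at [ 0.3845 -0.3266  0.0352] [176.26   2.97 -40.04] w 0.0468 F [0.5 0.2 0.2] t 50.58 j7 -99.7
dx 2.8 dy -3.0 dz 69.1 spin 0.0028 rows>=1.7
```

Call:
send_rows(
  moves=[
    {"dx":1,"dy":-1,"dz":25,"spin":0},
    {"dx":2,"dy":-2,"dz":50,"spin":0},
    {"dx":2.5,"dy":-3,"dz":64,"spin":0},
    {"dx":2.8,"dy":-3,"dz":67,"spin":0},
    {"dx":2.8,"dy":-3,"dz":67,"spin":0},
    {"dx":2.8,"dy":-3,"dz":67,"spin":0},
  ],
)

```text
clock: 51.08
tool_pos: [0.385, -0.3283, -0.0301]
ee_rot: [176.3, 2.8, -40.0]
wrist_force: [0.0, 0.4, -0.6]
gripper_width: 0.047
```

Call:
send_rows(
  moves=[
    {"dx":0,"dy":0,"dz":2,"spin":0},
    {"dx":0,"dy":0,"dz":2,"spin":0},
    {"dx":0,"dy":0,"dz":2,"spin":0},
  ],
)

```text
clock: 51.33
tool_pos: [0.3857, -0.3289, -0.031]
ee_rot: [176.3, 2.6, -40.0]
wrist_force: [-0.0, 1.3, -0.2]
gripper_width: 0.0473
```

Run:
```python
from h import *
plan((*grip(.4402,-.3757,-40.2),-.037,-40.2))
```

```text
at [ 0.3857 -0.3289 -0.031 ] [176.31   2.63 -40.02] w 0.0473 F [-0.   1.3 -0.2] t 51.33 j7 -100.4
dx -2.9 dy 0.2 dz 6.1 spin 0.0031 rows>=0.2
```

Call:
send_rows(
  moves=[
    {"dx":0,"dy":0,"dz":3,"spin":0},
    {"dx":0,"dy":0,"dz":5,"spin":0},
    {"dx":0,"dy":0,"dz":5,"spin":0},
    {"dx":0,"dy":0,"dz":5,"spin":0},
  ],
)

```text
clock: 51.67
tool_pos: [0.3851, -0.3288, -0.0362]
ee_rot: [176.3, 2.7, -40.0]
wrist_force: [-0.3, -0.2, -0.2]
gripper_width: 0.0469
```

Call:
send_rows(
  moves=[
    {"dx":0,"dy":0,"dz":0,"spin":0},
    {"dx":0,"dy":0,"dz":0,"spin":0},
    {"dx":0,"dy":0,"dz":0,"spin":0},
    {"dx":0,"dy":0,"dz":0,"spin":0},
    {"dx":0,"dy":0,"dz":0,"spin":0},
  ],
  gripper=0,
  squeeze=100,
)

```text
clock: 52.08
tool_pos: [0.3858, -0.3289, -0.0355]
ee_rot: [176.3, 2.6, -40.0]
wrist_force: [0.1, 0.9, 5.5]
gripper_width: 0.02
```

Call:
send_rows(
  moves=[
    {"dx":0,"dy":0,"dz":-20,"spin":0},
    {"dx":0,"dy":0,"dz":-50,"spin":0},
    {"dx":0,"dy":0,"dz":-90,"spin":0},
    {"dx":0,"dy":0,"dz":-105,"spin":0},
    {"dx":0,"dy":0,"dz":-105,"spin":0},
    {"dx":0,"dy":0,"dz":-105,"spin":0},
  ],
)

```text
clock: 52.58
tool_pos: [0.394, -0.327, 0.0697]
ee_rot: [176.3, 2.5, -40.0]
wrist_force: [-0.9, 0.2, -1.6]
gripper_width: 0.0203
```

Run:
```python
from h import *
held(); plan((.45,-.17,.07,-22),(*cad(-.14,.001),.07,-6.1))
```

```text
front -116.4 midy -337.2 w 87.9 yaw rel [-33.8  33.7] top z 0.1118 slope along x -0.005 y 0.005 tool cad [-222.6 -296.6] n 22473
at [ 0.3929 -0.3263  0.0684] [176.31   2.71 -40.03] w 0.0201 F [-0.4  0.7 -1. ] t 52.63 j7 -99.9
dx -56.8 dy -156.2 dz -8.9 spin -0.3148 rows>=4.0
dx 3.5 dy -142.5 dz -0.0 spin -0.2775 rows>=3.4
```

Call:
send_rows(
  moves=[
    {"dx":-13,"dy":-35,"dz":-2,"spin":-0.06},
    {"dx":-26,"dy":-70,"dz":-4,"spin":-0.12},
    {"dx":-38,"dy":-105,"dz":-6,"spin":-0.18},
    {"dx":-50,"dy":-138,"dz":-8,"spin":-0.25},
    {"dx":-57,"dy":-156,"dz":-9,"spin":-0.315},
    {"dx":-57,"dy":-156,"dz":-9,"spin":-0.315},
  ],
)

```text
clock: 53.13
tool_pos: [0.4503, -0.1642, 0.0685]
ee_rot: [177.5, 3.9, -21.4]
wrist_force: [-0.6, -0.1, -2.1]
gripper_width: 0.0201
```

Call:
send_rows(
  moves=[
    {"dx":1,"dy":-34,"dz":-2,"spin":-0.06},
    {"dx":2,"dy":-70,"dz":-4,"spin":-0.12},
    {"dx":2.5,"dy":-104,"dz":-6,"spin":-0.18},
    {"dx":3,"dy":-132,"dz":-7,"spin":-0.24},
    {"dx":3.5,"dy":-142,"dz":-7,"spin":-0.277},
    {"dx":3.5,"dy":-142,"dz":-7,"spin":-0.277},
    {"dx":3.5,"dy":-142,"dz":-7,"spin":-0.277},
  ],
)

```text
clock: 53.72
tool_pos: [0.504, -0.0349, 0.0679]
ee_rot: [178.6, 4.6, -5.6]
wrist_force: [0.1, -0.7, -2.2]
gripper_width: 0.0206
```

Run:
```python
from h import *
held(); plan((*cad(-.137,.001),.06,-6.1))
```

```text
front -35.6 midy 4.7 w 64.9 yaw rel [-1.2 -1.6] top z 0.1075 slope along x -0.044 y 0.041 tool cad [-143.1    4. ] n 22441
at [ 0.5039 -0.0358  0.068 ] [178.55   4.61  -5.66] w 0.0204 F [-1.5 -0.4 -2.2] t 53.77 j7 -103.1
dx 6.7 dy 2.8 dz 7.6 spin 0.0077 rows>=0.3
```

Run:
```python
from h import *
plan((*cad(-.138,-.001),.064,-4.4)); plan((*cad(-.138,-.001),.004,-4.4))
```

```text
at [ 0.5039 -0.0358  0.068 ] [178.55   4.61  -5.66] w 0.0204 F [-1.5 -0.4 -2.2] t 53.77 j7 -103.1
dx 5.3 dy 4.9 dz 3.7 spin -0.0220 rows>=0.2
at [ 0.5039 -0.0358  0.068 ] [178.55   4.61  -5.66] w 0.0204 F [-1.5 -0.4 -2.2] t 53.77 j7 -103.1
dx 10.2 dy 3.4 dz 63.5 spin -0.0220 rows>=1.5
```

Call:
send_rows(
  moves=[
    {"dx":5,"dy":5,"dz":0,"spin":-0.022},
    {"dx":5,"dy":5,"dz":0,"spin":-0.022},
    {"dx":6,"dy":4.5,"dz":20,"spin":-0.022},
    {"dx":8,"dy":4,"dz":42,"spin":-0.022},
    {"dx":9.5,"dy":3.6,"dz":58,"spin":-0.022},
    {"dx":9.5,"dy":3.6,"dz":58,"spin":-0.022},
    {"dx":9.5,"dy":3.6,"dz":58,"spin":-0.022},
  ],
)

```text
clock: 54.35
tool_pos: [0.5068, -0.0428, 0.009]
ee_rot: [178.6, 4.8, -4.6]
wrist_force: [0.5, 0.4, -0.4]
gripper_width: 0.0204
```

Run:
```python
from h import *
prof(.046); plan((*cad(-.138,-.001),.0,-4.4))
```

```text
x -110 z 0.0504 y -13.0..10.4; x -100 z 0.0498 y -28.2..23.7; x -90 z 0.0495 y -32.6..29.6; x -80 z 0.0493 y -32.5..29.6; x -70 z 0.0489 y -32.5..29.5; x -60 z 0.0485 y -32.6..29.7; x -50 z 0.0479 y -32.9..29.7; x -40 z 0.0471 y -33.6..29.6; x -30 z 0.0464 y -36.9..29.3; x -20 z 0.0485 y -36.9..16.7; 
plate x [-0.0959 -0.0281]
at [ 0.508  -0.0425  0.01  ] [178.62   4.64  -4.53] w 0.0205 F [ 0.3 -0.8 -1.1] t 54.4 j7 -103.0
dx 1.0 dy -1.4 dz 9.9 spin -0.0022 rows>=0.2
```

Call:
send_rows(
  moves=[
    {"dx":0.5,"dy":-2.7,"dz":0,"spin":0},
    {"dx":1,"dy":-2.7,"dz":4,"spin":0},
    {"dx":1.5,"dy":-2.7,"dz":8.5,"spin":0},
    {"dx":1.5,"dy":-2.7,"dz":8.5,"spin":0},
    {"dx":1.5,"dy":-2.7,"dz":8.5,"spin":0},
  ],
)

```text
clock: 54.82
tool_pos: [0.5088, -0.04, 0.0012]
ee_rot: [178.6, 4.7, -4.5]
wrist_force: [-0.5, -0.6, -1.7]
gripper_width: 0.0204
```

Call:
send_rows(
  moves=[
    {"dx":0,"dy":0,"dz":0,"spin":0},
    {"dx":0,"dy":0,"dz":0,"spin":0},
    {"dx":0,"dy":0,"dz":0,"spin":0},
    {"dx":0,"dy":0,"dz":0,"spin":0},
  ],
  gripper=0.5,
)

```text
clock: 55.15
tool_pos: [0.5091, -0.0401, 0.0015]
ee_rot: [178.6, 4.6, -4.5]
wrist_force: [-0.3, -0.5, -0.6]
gripper_width: 0.043
```

Run:
```python
from h import *
prof(.038); plan()
```

```text
x -110 z 0.0371 y -10.2..13.1; x -100 z 0.0370 y -10.3..13.2; x -90 z 0.0371 y -29.8..32.4; x -80 z 0.0373 y -29.9..32.2; x -70 z 0.0374 y -29.9..32.3; x -60 z 0.0374 y -30.0..32.2; x -50 z 0.0373 y -30.6..32.0; x -40 z 0.0370 y -36.3..31.8; x -30 z 0.0369 y -36.8..31.7; x -20 z 0.0385 y -37.0..-35.5; 
plate x [-0.0947 -0.0197]
at [ 0.5091 -0.0401  0.0014] [178.61   4.64  -4.52] w 0.0429 F [-0.5 -0.6 -0.4] t 55.2 j7 -103.6
```

Call:
send_rows(
  moves=[
    {"dx":0.4,"dy":0,"dz":5,"spin":0},
    {"dx":0.8,"dy":0,"dz":9.6,"spin":0},
    {"dx":0.8,"dy":0,"dz":9.6,"spin":0},
    {"dx":0.8,"dy":0,"dz":9.6,"spin":0},
  ],
)

```text
clock: 55.53
tool_pos: [0.5085, -0.0403, -0.0087]
ee_rot: [178.6, 4.7, -4.5]
wrist_force: [0.7, 0.0, -0.7]
gripper_width: 0.043
```

Call:
send_rows(
  moves=[
    {"dx":0,"dy":0,"dz":0,"spin":0},
    {"dx":0,"dy":0,"dz":0,"spin":0},
    {"dx":0,"dy":0,"dz":0,"spin":0},
    {"dx":0,"dy":0,"dz":0,"spin":0},
    {"dx":0,"dy":0,"dz":0,"spin":0},
  ],
  gripper=0,
)

```text
clock: 55.95
tool_pos: [0.5086, -0.0402, -0.0086]
ee_rot: [178.6, 4.7, -4.5]
wrist_force: [-0.2, 0.5, 1.5]
gripper_width: 0.0206
```

Run:
```python
from h import *
prof(.038); plan((*cad(-.08,.001),-.0065,-4.6))
```

```text
x -110 z 0.0369 y -10.0..13.4; x -100 z 0.0369 y -9.9..13.5; x -90 z 0.0369 y -29.2..33.0; x -80 z 0.0371 y -29.2..33.0; x -70 z 0.0373 y -29.2..33.0; x -60 z 0.0374 y -29.1..33.1; x -50 z 0.0372 y -29.3..33.2; x -40 z 0.0370 y -36.3..33.0; x -30 z 0.0369 y -36.8..33.0; x -20 z 0.0376 y -36.9..-35.5; 
plate x [-0.1256 -0.0232]
at [ 0.5085 -0.0402 -0.0086] [178.61   4.71  -4.52] w 0.0208 F [-1.7  0.1  1.1] t 56.0 j7 -103.8
dx 57.6 dy 0.9 dz -6.8 spin 0.0014 rows>=1.4
```

Call:
send_rows(
  moves=[
    {"dx":0,"dy":0,"dz":-1,"spin":0},
    {"dx":8,"dy":0.3,"dz":-1.7,"spin":0},
    {"dx":17,"dy":0.6,"dz":-2.4,"spin":0},
    {"dx":26,"dy":0.9,"dz":-3.2,"spin":0},
    {"dx":35,"dy":1.2,"dz":-3.9,"spin":0},
    {"dx":44,"dy":1.5,"dz":-4.6,"spin":0},
    {"dx":54,"dy":1.8,"dz":-5.4,"spin":0},
    {"dx":54,"dy":1.8,"dz":-5.4,"spin":0},
  ],
)

```text
clock: 56.67
tool_pos: [0.5629, -0.0464, -0.0073]
ee_rot: [178.6, 4.8, -4.6]
wrist_force: [-2.3, 0.2, 5.1]
gripper_width: 0.0207
```

Run:
```python
from h import *
prof(.038); plan((*cad(-.066),-.0065,-6.1)); rear(.0382)
```

```text
x -110 z 0.0382 y -10.5..12.9; x -100 z 0.0381 y -10.6..12.2; x -90 z 0.0381 y -9.4..11.3; x -80 z 0.0381 y -9.1..11.8; x -70 z 0.0382 y -21.3..24.4; x -60 z 0.0379 y -10.4..13.0; x -50 z 0.0379 y -10.4..13.1; x -40 z 0.0377 y -36.1..32.2; x -30 z 0.0379 y -36.4..32.4; x -20 z 0.0378 y -36.6..32.9; x -10 z 0.0377 y -36.7..32.9; 
plate x [-0.0717  0.0273]
at [ 0.563  -0.0464 -0.0073] [178.59   4.78  -4.56] w 0.0206 F [-2.2  1.   5.5] t 56.72 j7 -103.1
dx 17.0 dy 0.2 dz -2.2 spin 0.0269 rows>=0.4
rear edge x [-0.0402 -0.04   -0.0397 -0.0389]
```

Rear edge at -40, so 10 mm to go.

Call:
send_rows(
  moves=[
    {"dx":4,"dy":0,"dz":-0.4,"spin":0},
    {"dx":8,"dy":0,"dz":-0.8,"spin":0},
    {"dx":12,"dy":0,"dz":-1.2,"spin":0},
    {"dx":14,"dy":0,"dz":-1.4,"spin":0},
    {"dx":14,"dy":0,"dz":-1.4,"spin":0},
  ],
)

```text
clock: 57.18
tool_pos: [0.5729, -0.0474, -0.0073]
ee_rot: [178.5, 5.3, -4.6]
wrist_force: [-10.8, 0.7, 9.0]
gripper_width: 0.0209
```

Run:
```python
from h import *
rear(.0382); plan()
```

```text
rear edge x [-0.0301 -0.03   -0.0298 -0.0293]
at [ 0.5729 -0.0475 -0.0073] [178.53   5.32  -4.61] w 0.0208 F [-9.1  0.7  9.5] t 57.23 j7 -103.0
```

Call:
send_rows(
  moves=[
    {"dx":-2,"dy":0,"dz":-0.2,"spin":0},
    {"dx":-2,"dy":0,"dz":-0.2,"spin":0},
    {"dx":-2,"dy":0,"dz":-0.2,"spin":0},
    {"dx":-2,"dy":0,"dz":-0.2,"spin":0},
  ],
  gripper=0.6,
)

```text
clock: 57.57
tool_pos: [0.572, -0.0475, -0.0068]
ee_rot: [178.5, 5.2, -4.6]
wrist_force: [-0.1, -0.2, -0.2]
gripper_width: 0.0515
```

Call:
send_rows(
  moves=[
    {"dx":-1,"dy":0,"dz":-10,"spin":0},
    {"dx":-3,"dy":0,"dz":-35,"spin":0},
    {"dx":-6,"dy":0,"dz":-75,"spin":0},
    {"dx":-10,"dy":0,"dz":-115,"spin":0},
    {"dx":-14,"dy":0,"dz":-150,"spin":0},
    {"dx":-14,"dy":0,"dz":-150,"spin":0},
    {"dx":-14,"dy":0,"dz":-150,"spin":0},
  ],
)

```text
clock: 58.15
tool_pos: [0.5746, -0.0436, 0.1473]
ee_rot: [178.6, 4.8, -4.6]
wrist_force: [-0.5, 0.6, -0.6]
gripper_width: 0.0511
```

Call:
send_rows(
  moves=[
    {"dx":-20,"dy":35,"dz":0,"spin":0},
    {"dx":-35,"dy":70,"dz":0,"spin":0},
    {"dx":-50,"dy":105,"dz":0,"spin":0},
    {"dx":-60,"dy":140,"dz":0,"spin":0},
    {"dx":-70,"dy":175,"dz":0,"spin":0},
    {"dx":-80,"dy":200,"dz":0,"spin":0},
    {"dx":-80,"dy":200,"dz":0,"spin":0},
    {"dx":-80,"dy":200,"dz":0,"spin":0},
  ],
)

```text
clock: 58.82
tool_pos: [0.4777, -0.2381, 0.1579]
ee_rot: [178.6, 4.9, -4.9]
wrist_force: [1.3, 0.4, -0.3]
gripper_width: 0.0514
```

Run:
```python
from h import *
plan()
t=np.radians(CY); Rm=np.array([[np.cos(t),-np.sin(t)],[np.sin(t),np.cos(t)]])
for n in ['top','side']:
    i=robot.camera_info(n); im,d=robot.snapshot(n); P=cloud(i,d); C=(P[...,:2]-CAD)@Rm
    k=(d>0)&(abs(C[...,0])<.018)&(abs(C[...,1])<.014); print(n,'roller top z',np.percentile(P[k][:,2],[90,98]).round(4))
    k=(d>0)&(C[...,0]<-.05)&(C[...,0]>-.14)&(abs(C[...,1])<.02)&(P[...,2]>.02); q=np.c_[C[k],P[k][:,2]]; print('handle end x',q[:,0].min().round(4),'z',np.median(q[:,2]).round(4))
    k=(d>0)&(P[...,2]>.095)&(P[...,2]<.115)&(np.linalg.norm(P[...,:2]-[.692,.046],axis=2)<.06); q=P[k]; print('hood',((q.min(0)+q.max(0))/2).round(4))
    k=(d>0)&(P[...,2]>.175)&(P[...,2]<.205)&(np.linalg.norm(P[...,:2]-[.608,-.319],axis=2)<.05); q=P[k]; print('brush',((q.min(0)+q.max(0))/2).round(4) if len(q) else None)
    cv2.imwrite(f'pics/{n}9.png',im)
a=cv2.imread('pics/top9.png')[90:290,150:490]; b=cv2.imread('pics/side9.png')[80:280,190:450]
cv2.imwrite('pics/end.png',np.hstack([cv2.resize(a,(440,259)),cv2.resize(b,(337,259))]))
```

```text
at [ 0.4777 -0.2381  0.1579] [178.57   4.93  -4.87] w 0.0514 F [ 1.3  0.4 -0.3] t 58.82 j7 -78.5
top roller top z [0.0797 0.0808]
handle end x -0.1222 z 0.0369
hood [0.6906 0.0447 0.1039]
brush None
side roller top z [0.0774 0.0791]
handle end x -0.1263 z 0.0355
hood [0.6898 0.0464 0.1017]
brush [ 0.6075 -0.3206  0.1865]
```

View pics/end.png

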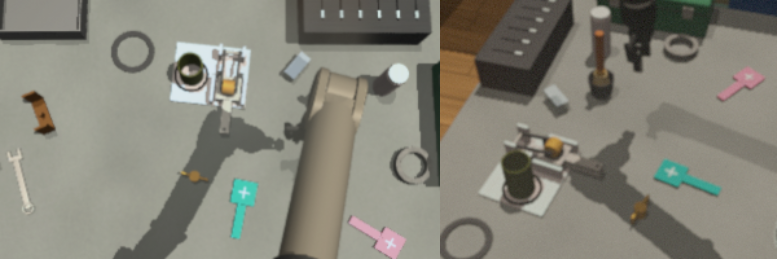

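All good: the pile is under the roller, the hood is in the recess and the brush is in its cup. The bystanders and look-alikes are where they were.

```bash
python3 -c "
from plant import robot
print(robot.close_job())"
```

```text
the job is handed in; nothing more can be done
None
```

The job is done and handed in at about 59 s. I dusted the hood with three full strokes to the bottom, put the brush back upright in its cup, and stood the hood in the round recess. Then I slid all four white holders (h2, h0, h1, h3) home under the roller, one on another. The pink and turquoise look-alikes and the other things on the counter were left alone.

**Final checks:**
- **Holders:** each plate's rear edge measured at caddy x = -30 mm, which is fully home against the posts. I checked the first three again after letting go; the fourth only while still gripped, just before release.
- **Roller:** its top is at about 0.078–0.080 m, which fits a pile of four.
- **Hood:** its centre is within about 3 mm of the recess centre.
- **Brush:** the side view shows it upright in the cup. The arm hid it from the top view, so that reading came back empty.

**Things that went wrong or disagreed:**
- **Fingertip height:** the real fingertips sit about 37 mm (shut) to 49 mm (open) above the reported TCP. My first grasp of the hood therefore closed above it without touching anything. I corrected for the difference after that.
- **Tool tilt:** the tool had tilted by about 5° by the end. For the last three holders I set each plate down flat on the handles below and gripped it again before pushing it in.

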